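# Weigh the gas cylinder on the hanging spring scale

### The arm

A 6-joint arm with a two-finger parallel gripper is mounted at the origin on the work surface. World frame = base frame: x ahead of the robot, y to its left, z up, the work surface at z = 0. Lengths are in m, angles in rad, forces in N, time in s.
With the tool pointing down it reaches from about 0.35 to 0.775 m from the base axis. Payload 5.5 kg.
Tool frame: the origin (TCP) lies at the very end of the fingers, on their centre line; the grasp point (between the pads) lies 19 mm behind it; z points along the fingers, y is the direction in which the jaws open and shut (so a half turn about z gives the same grasp; the last joint's range is limited). The gripper opens to 85 mm and grips with 20 to 120 N. Pads are 22 mm wide; open, the fingers measure 114 mm over their backs; the gripper's body (76 mm by 85 mm) begins 54 mm behind the grasp point. The pads swing forward as they close: fully open they stand 13 mm farther back than shut.
Start: joints at [-1.336, 0.313, 0.046, 1.304, 0, 1.431], TCP at [0.21, -0.535, 0.231] pointing down, gripper open.
Joint ranges: [-2.76, 2.76], [-0.86, 1.69], [-1.03, 1.26], [-2.2, 2.34], [-1.47, 1.5], [-3.14, 3.14]. Speed limits (rad/s): [2.57, 2.57, 3.14, 3.14, 3.14, 3.14].

### API

Orientations are given as a unit quaternion [w, x, y, z].
In Python, from workcell import get_state, vision, workorder, silhouettes, tip_of gives the robot as it stands.
- The arm moves only by the shell command python3 -m inch 'ROWS' [FORCE]. ROWS is JSON, a list of rows, each a list of 7 numbers: the shift along the tool's x, y, z in cm, then the turn, a rotation vector about the tool's x, y, z in degrees, then the finger opening in cm, from 0 to 8.54. In form: [[dx, dy, dz, rx, ry, rz, hand], ...]. A call has 1 to 5 rows; each row shifts and turns the commanded pose from where the row before left it, along the tool's axes as they then stand; what a row does not reach is not made up. A row lasts 1/10 s, in which the tool goes at most 50 mm and 8.59 degrees, less where a joint would pass 70% of its speed; a pose out of reach is approached as far as the arm can. A call with a gripper value outside its range is refused whole. The fingers move at their own pace and stop on an object; FORCE is the grip in N (left out, the last holds). Time passes only in rows, so rows that do not move let the fingers close. It gives the time, the measured TCP pose, the force and the opening at its end, in the units of the state.
- get_state(): the state, without advancing time (a new reading comes with each control period).
- vision.read_camera(name): name is "scene" or "side" or "wrist"; returns a dict with "pixels" (420x560x3 uint8, red, green, blue), "depth" (420x560 float32, m along the optical axis (not along the pixel's ray), 0 where there is no reading), "mtx" (3x3 intrinsics, pixels), "T" (4x4, takes a point from camera to world coordinates); the wrist camera has in their place "tool_from_camera" (4x4, takes a point from camera to tool coordinates, whose origin is the TCP and whose axes are the flange's). Camera axes: x right, y up, looking along -z (the intrinsics and any distortion apply to the point x, -y, -z); pixel columns grow to the right and rows downward; lengths in m; the calibration is good to about 2 mm. A picture is of the moment at which its call begins: read the wrist's pose just before it.
- workorder.hand_in(): hands the job in, once; it reports no verdict.
Trained networks look in a picture, given as the dict that the camera call returned (one of the last four; its "shot" number tells which), for a name from the list of things; names that differ only in an ending like _2 or _b are one class to them, and where a whole thing is asked for, a point or a joint stands for the part that bears it (a point fixed in the world has none). Each returns a list of dicts, best first, with "confidence" (0 to 1); they miss things now and then, are a little off and sometimes report something else, mostly with a low value. They report only what shows in the picture. A call takes as long as a camera call. They do not tell look-alikes from the thing itself.
- silhouettes(picture, label): "mask" (420x560 bool, what is visible of it) and "location" ([column, row] in pixels, amid what is visible of it).
- tip_of(picture, label): "location" ([column, row] in pixels: a listed point, or the origin of a listed thing).
The state is a dict: "clock": time; "joint_pos": joint angles; "qvel": joint speeds; "tau": joint torques, N m; "tcp_pos": TCP position; "orientation": TCP orientation; "wrist_force": force on the tool from outside, world axes, zero at the start; "ft_torque": the same for the moment, N m; "finger_gap": finger opening in m.
Only numpy, scipy, OpenCV 4.12 (cv2) and the standard library are available. Lean on these libraries where they do the work, as an engineer would, in place of code of your own. Each camera call takes 0.05 s, during which the arm holds its last target.

### The job

Hang the small gas cylinder that has the lifting eye on the hook of the spring scale so that I can read off how much gas is left. Keep it upright, ease its weight onto the scale so that the hook neither drops nor springs up when you let go, do not force the hook, and leave the cylinder hanging free and still. Everything else stays where it stands.

Things in the scene. Friction and masses are not known exactly. Their poses are not given: they have to be found in the camera images.
- cylinder_grip (a point): Gas cylinder to weigh: point on its axis 60 mm above its underside, to grip. It stands upright in the tray's left or right place. Plain aluminium body, 44 mm in diameter, straight up to 80 mm above the underside, brass valve and oval steel lifting eye on top. z is up along the cylinder; x is normal to the plane of the eye (its opening looks along x, either way round).
- cylinder_eye (a point): Inside top of the lifting eye, on the cylinder's axis, 86 mm above cylinder_grip: the point that rests on the hook. The eye is an upright oval of round 6 mm steel bar in the cylinder's y-z plane; opening 22 mm wide (y) and 32 mm high (down from this point). Same axes as cylinder_grip.
- cylinder: The same cylinder; origin: centre of its underside. 152 mm high. Valve block 18 mm (x) by 26 mm (y), 89 to 111 mm up, with a black knob to +y and an outlet to -y, reaching 32 mm from the axis, 100 mm up. Centre of mass on the axis, about 50 mm up. Its weight depends on how full it is: 0.33 to 0.77 kg, not known beforehand.
- hook_seat (a point): Inside bottom of the open hook, where the eye must hang: 240 mm above the table when empty, and goes down with the load. 5 mm round bar bent in the hook's x-z plane, reaching 5 mm below the seat, open towards -x. Its back rises on the +x side, inner face 9 to 11 mm from the seat line, and closes over the seat 45 mm up, where the rod goes up into the scale. z is up.
- hook_tip (a point): End of the hook's point: 18 mm from the seat towards the hook's -x, bar centre 13 mm above the seat (top of the bar 16 mm above). The bar slopes down straight from here to the seat. The eye goes in along the hook's +x, its plane across that direction and its inside top 16 to 25 mm above the seat, until it is over the seat, and then down. Same axes as hook_seat.
- scale (a joint): Stretch of the spring scale in m: 0 with the empty hook, growing as the hook is pulled down, stop at 0.078. The spring takes 150 N per m (65 mm for 1 kg) and is lightly damped: a load that is dropped bounces. The hook cannot swing or turn; it only moves up and down, and not above 0.
- stand: Fixed stand of the scale; origin on the table right below the hook seat, x and y as the hook's. Base plate 170 mm (x) by 270 mm (y), 12 mm high, y from -80 to +190 mm; column 17 mm thick at x +50, y +155 mm, 527 mm high; a bar at 490 mm carries the flat scale over the hook, case 26 mm (x) by 44 mm (y), 305 to 460 mm above the table. Only the eye may press on the hook.
- tray: Fixed flat steel tray 220 mm (x) by 360 mm (y), rim 18 mm high, floor 3 mm above the table; the origin is the centre of its underside. The two standing places are about 85 mm either side of the middle along y; a small bottle stands between and beyond them.
- spare_mid (a point): Bystander: spare gas cylinder without an eye, 44 mm in diameter, 144 mm high, in the other place of the tray; point 70 mm above its underside.
- vial_mid (a point): Bystander: small amber bottle, 32 mm in diameter, 60 mm high, on the tray; its middle.
- flask_mid (a point): Bystander: clear glass bottle, 52 mm in diameter, 105 mm high; its middle.
- jar_mid (a point): Bystander: steel cotton jar with lid, 76 mm in diameter, 97 mm high; its middle.
- cup_mid (a point): Bystander: small open steel cup, 64 mm in diameter, 45 mm high; its middle.
- fork_mid (a point): Bystander: steel tuning fork, 163 mm long, 30 mm wide, 6 mm high, lying flat; its middle, x along its prongs.
- pot_mid (a point): Bystander: low white pot with a grey knob, 66 mm in diameter, 54 mm high; its middle.
Things that resemble listed ones, but are neither listed nor needed, are in the scene too. Leave any blue or pink look-alike of the cylinder alone.

How it is judged:
By the outcome, as a careful person would: the job done as asked, in the order asked, and still so for the second after the job is handed in, with the robot touching nothing.
It also fails if it takes over 64 s, if anything falls off the work surface, if the arm or the gripper's body presses on something with over 40 N, if the wrist force passes 120 N, or if a joint passes its speed limit or range.

## Working session

There is one attempt and no reset: what is moved stays moved. The work goes in short steps, Python scripts to look and compute and a shell command to move; the robot and the scene stay as the last step left them, time stands still between calls to the robot, and variables do not carry over. Pictures are saved under pics/ and viewed, and the job is handed in when it is done.

```bash
ls -la; mkdir -p pics; cat > h.py <<'E'
import numpy as np, cv2
from workcell import get_state, vision, workorder, silhouettes, tip_of
def save(p,name,crop=None,s=1):
    im=p["pixels"][:,:,::-1]
    if crop: im=im[crop[1]:crop[3],crop[0]:crop[2]]
    if s!=1: im=cv2.resize(im,None,fx=s,fy=s,interpolation=cv2.INTER_CUBIC)
    cv2.imwrite("pics/"+name,im)
E
python3 - <<'E'
from h import *
s=get_state(); print(s)
for n in ["scene","side","wrist"]:
    p=vision.read_camera(n); save(p,n+"0.png"); print(n,p.keys(),p["mtx"], p.get("T",p.get("tool_from_camera")))
E
```

```text
total 12
drwxr-xr-x  3 agent agent 4096 Dec  7 00:15 .
drwxr-xr-x 23 root  root  4096 Dec  7 00:15 ..
drwxr-xr-x  2 agent agent 4096 Dec  7 00:15 pics
{'clock': 0.0, 'joint_pos': array([-1.33559663e+00,  3.13989339e-01,  4.49788742e-02,  1.30361260e+00,
        1.20306365e-05,  1.43122033e+00]), 'qvel': array([-0.00100331,  0.00026529, -0.00115005, -0.00064951,  0.00159852,
        0.00172249]), 'tau': array([ 1.42510624e-03, -4.80627751e+01,  2.98532206e+01,  1.93015917e-02,
       -1.44095594e-05,  9.19605512e-07]), 'tcp_pos': array([ 0.21037252, -0.53457948,  0.23041513]), 'orientation': array([-9.12613229e-04,  9.82493804e-01,  1.86293026e-01, -3.76448051e-05]), 'wrist_force': array([-0.31274005, -0.19731998,  0.22826324]), 'ft_torque': array([-0.00754582, -0.03616415,  0.01228212]), 'finger_gap': 0.08562293958852756}
scene dict_keys(['pixels', 'depth', 'mtx', 'T', 'shot']) [[527.50235363   0.         279.04826922]
 [  0.         527.50235363 214.12156364]
 [  0.           0.           1.        ]] [[ 0.44184786 -0.50480963  0.74157785  1.82753368]
 [ 0.89700956  0.23754389 -0.37
[... 278 characters left out ...]
  0.           1.        ]] [[-0.88295389  0.21964536 -0.41490762  0.02357257]
 [-0.46904749 -0.44977206  0.76006548  0.81383126]
 [-0.019669    0.86571416  0.5001521   0.66065161]
 [ 0.          0.          0.          1.        ]]
wrist dict_keys(['pixels', 'depth', 'mtx', 'tool_from_camera', 'shot']) [[346.76205766   0.         276.70461145]
 [  0.         346.76205766 207.40065656]
 [  0.           0.           1.        ]] [[ 7.49335943e-04  9.44845625e-01  3.27515166e-01  8.45297540e-02]
 [ 9.99999713e-01 -7.45781230e-04 -1.36444356e-04 -3.85064439e-04]
 [ 1.15335811e-04  3.27515175e-01 -9.44845912e-01 -1.41992674e-01]
 [ 0.00000000e+00  0.00000000e+00  0.00000000e+00  1.00000000e+00]]
```

View pics/scene0.png

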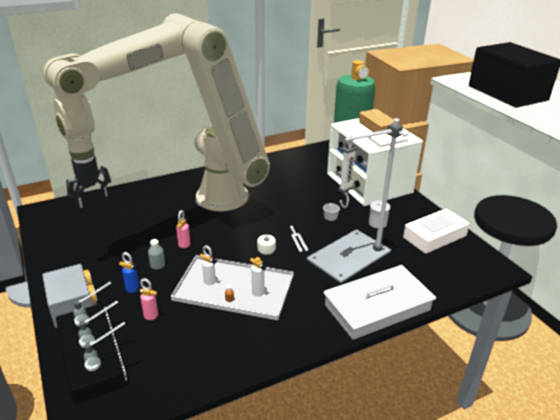

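View pics/side0.png

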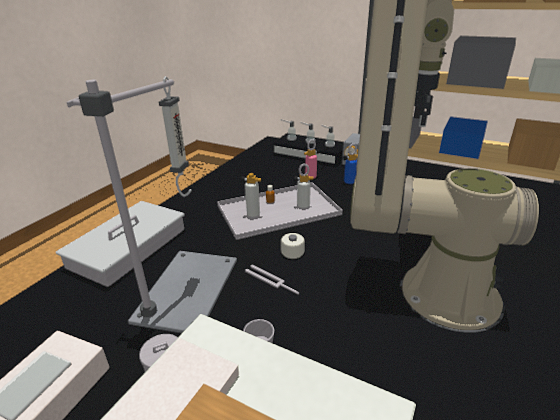

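View pics/wrist0.png

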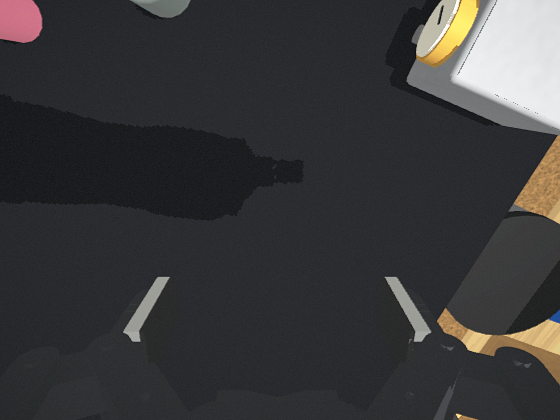

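The scene picture shows the plain cylinder with an eye in the tray at (209,270) and the spare without an eye at (258,278). Pink look-alikes stand at (183,235) and (149,303), a blue one at (130,276), and the stand's hook hangs at about (346,198). The one at (209,270) fits, since it is plain aluminium, stands in the tray and has an eye. I'll confirm that in a crop and measure.

```bash
cat >> h.py <<'E'
def ray(p,uv,T=None):
    T=p["T"] if T is None else T
    K=p["mtx"]; x=(uv[0]-K[0,2])/K[0,0]; y=(uv[1]-K[1,2])/K[1,1]
    d=T[:3,:3]@np.array([x,-y,-1.0]); return T[:3,3],d   # depth along axis -> scale
def at_z(p,uv,z,T=None):
    o,d=ray(p,uv,T); t=(z-o[2])/d[2]; return o+t*d
def tri(rs):
    A=np.zeros((3,3));b=np.zeros(3)
    for o,d in rs:
        d=d/np.linalg.norm(d);P=np.eye(3)-np.outer(d,d);A+=P;b+=P@o
    x=np.linalg.solve(A,b); return x,[np.linalg.norm((np.eye(3)-np.outer(d,d)/(d@d))@(x-o)) for o,d in rs]
def proj(p,X,T=None):
    T=p["T"] if T is None else T
    c=T[:3,:3].T@(np.asarray(X)-T[:3,3]); K=p["mtx"]
    return np.array([K[0,2]+K[0,0]*c[0]/-c[2], K[1,2]+K[1,1]*(-c[1])/-c[2]])
def wT(p,s):
    w,x,y,z=s["orientation"]; from scipy.spatial.transform import Rotation as R
    T=np.eye(4);T[:3,:3]=R.from_quat([x,y,z,w]).as_matrix();T[:3,3]=s["tcp_pos"]
    return T@p["tool_from_camera"]
E
python3 - <<'E'
from h import *
a=vision.read_camera("scene"); b=vision.read_camera("side")
save(a,"cropA.png",(130,160,450,320),2.5); save(b,"cropB.png",(150,70,360,260),3.5)
for l in ["cylinder_grip","cylinder_eye","cylinder","hook_seat","hook_tip","stand","tray","spare_mid","vial_mid","pot_mid","flask_mid","jar_mid","cup_mid","fork_mid"]:
    for n,p in(("A",a),("B",b)):
        r=tip_of(p,l); print(l,n,[(np.round(q["location"],1).tolist(),round(q["confidence"],2)) for q in r[:5]])
np.savez("ab.npz",a=a["pixels"],b=b["pixels"],da=a["depth"],db=b["depth"])
E
```

```text
cylinder_grip A [([131.1, 272.6], 0.91), ([208.8, 262.5], 0.7), ([184.2, 229.1], 0.63), ([147.1, 299.7], 0.56)]
cylinder_grip B [([349.3, 166.6], 0.75), ([302.5, 190.4], 0.74), ([309.6, 156.5], 0.66)]
cylinder_eye A [([128.8, 252.1], 0.92), ([143.7, 277.9], 0.71), ([178.3, 212.1], 0.64), ([206.9, 249.8], 0.58)]
cylinder_eye B [([306.3, 142.4], 0.9), ([305.2, 166.3], 0.8), ([352.2, 147.8], 0.54)]
cylinder A [([208.7, 281.5], 0.92), ([129.6, 285.6], 0.85), ([184.5, 246.5], 0.83), ([152.6, 314.5], 0.63), ([230.8, 291.5], 0.63)]
cylinder B [([348.0, 184.0], 0.96), ([310.8, 177.3], 0.67), ([298.9, 203.6], 0.66)]
hook_seat A [([343.6, 207.0], 0.54)]
hook_seat B [([183.0, 196.0], 0.4), ([262.0, 336.9], 0.38), ([305.2, 186.7], 0.17)]
hook_tip A [([341.8, 201.4], 0.6), ([259.4, 280.7], 0.4)]
hook_tip B [([190.8, 190.4], 0.6), ([181.2, 193.6], 0.26)]
stand A []
stand B [([194.3, 278.0], 0.91)]
tray A [([233.2, 288.8], 0.65)]
tray B [([278.9, 212.0], 0.83)]
spare_mid A [([258.6, 276.3], 0.87), ([299.8, 240.3], 0.58)]
spare_mid B [([251.3, 192.9], 0.55)]
vial_mid A [([231.6, 292.5], 0.61)]
vial_mid B [([270.3, 191.8], 0.44)]
pot_mid A [([267.8, 244.5], 0.84)]
pot_mid B []
flask_mid A [([154.9, 253.6], 0.68)]
flask_mid B []
jar_mid A [([378.6, 212.5], 0.56)]
jar_mid B [([164.2, 364.1], 0.94)]
cup_mid A [([331.5, 211.4], 0.5)]
cup_mid B [([259.8, 337.2], 0.94)]
fork_mid A [([297.6, 239.7], 0.67)]
fork_mid B [([269.6, 276.3], 0.81)]
```

```bash
python3 -c "
from workcell import get_state;print(get_state()['clock'])"
```

```text
1.65
```

View pics/cropA.png

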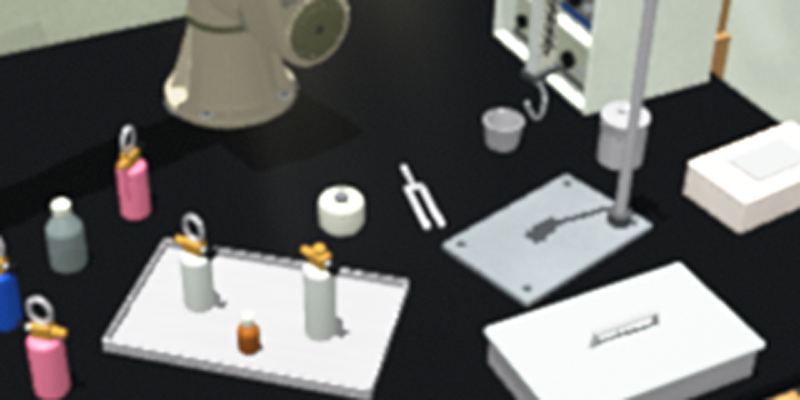

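View pics/cropB.png

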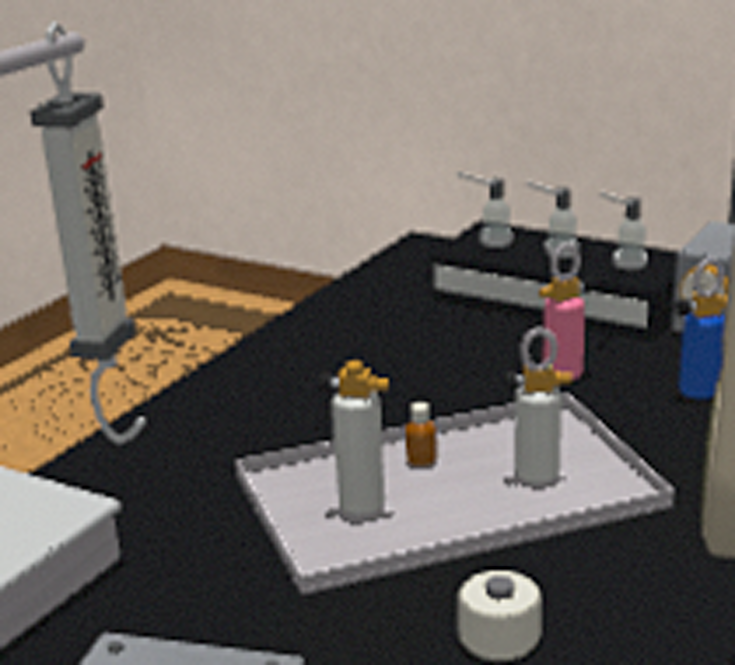

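The crops confirm it. The plain cylinder with the steel eye stands in the tray at scene (208,270), side (303,203). The other tray cylinder, side (252,210), has only a valve. Next I triangulate.

```bash
cat > m.py <<'E'
from h import *
a=vision.read_camera("scene"); b=vision.read_camera("side")
P={"grip":((208.8,262.5),(302.5,190.4)),"eye":((206.9,249.8),(305.2,166.3)),"cyl":((208.7,281.5),(298.9,203.6)),
"seat":((343.6,207.0),(183.0,196.0)),"tip":((341.8,201.4),(190.8,190.4)),"spare":((258.6,276.3),(251.3,192.9)),"vial":((231.6,292.5),(270.3,191.8)),
"jar":((378.6,212.5),(164.2,364.1)),"cup":((331.5,211.4),(259.8,337.2)),"fork":((297.6,239.7),(269.6,276.3)),"tray":((233.2,288.8),(278.9,212))}
for k,(u,v) in P.items():
    x,e=tri([ray(a,u),ray(b,v)]); print(k,x.round(4),np.round(e,4))
print("seat@.24",at_z(a,P["seat"][0],.24),at_z(b,P["seat"][1],.24))
print("tip",at_z(a,P["tip"][0],.253),at_z(b,P["tip"][1],.253))
print("stand",at_z(b,(194.3,278),0))
print("pot",at_z(a,(267.8,244.5),.027),"flask",at_z(a,(154.9,253.6),.052),"cup",at_z(a,(331.5,211.4),.022))
print("cyl base",at_z(a,P["cyl"][0],.003),at_z(b,P["cyl"][1],.003),"eye",at_z(a,P["eye"][0],.149),at_z(b,P["eye"][1],.149))
# depth clouds
def cloud(p):
    v,u=np.mgrid[:420,:560]; K=p["mtx"]; d=p["depth"]
    c=np.stack([(u-K[0,2])/K[0,0]*d,-(v-K[1,2])/K[1,1]*d,-d],-1)
    return c@p["T"][:3,:3].T+p["T"][:3,3]
A=cloud(a);B=cloud(b)
np.savez("cl.npz",A=A,B=B,da=a["depth"],db=b["depth"],ia=a["pixels"],ib=b["pixels"])
# stand base plate by depth: z within 8..16mm, near the stand estimate
for n,C,p in(("A",A,a),("B",B,b)):
    s=at_z(b,(194.3,278),0)
    m=(p["depth"]>0)&(abs(C[...,2]-.012)<.008)&(abs(C[...,0]-s[0])<.3)&(abs(C[...,1]-s[1])<.3)&(p["pixels"].mean(-1)>60)
    nn,lab,st,ce=cv2.connectedComponentsWithStats(m.astype(np.uint8),connectivity=4)
    i=1+np.argmax(st[1:,4]); q=C[lab==i]; print(n,len(q),q.min(0),q.max(0),cv2.minAreaRect(q[:,:2].astype(np.float32)))
    print(cv2.boxPoints(cv2.minAreaRect(q[:,:2].astype(np.float32))))
E
python3 m.py
```

```text
grip [ 0.4902 -0.2289  0.0714] [0.0067 0.0067]
eye [ 0.4977 -0.2424  0.1437] [0.0042 0.0042]
cyl [ 0.5102 -0.2417  0.0089] [0.0052 0.0052]
seat [0.5959 0.218  0.2379] [0.0008 0.0008]
tip [0.5789 0.2148 0.253 ] [0.004 0.004]
spare [ 0.6256 -0.1139  0.0799] [0.0023 0.0023]
vial [ 0.6135 -0.2087  0.0395] [0.0063 0.0063]
jar [0.4474 0.4912 0.0485] [0.0003 0.0003]
cup [0.3319 0.3417 0.0276] [0.0026 0.0026]
fork [0.419  0.1421 0.0071] [0.0018 0.0018]
tray [ 0.5585 -0.1769 -0.0059] [0.0001 0.0001]
seat@.24 [0.59791518 0.21561357 0.24      ] [0.59329599 0.22172088 0.24      ]
tip [0.58244651 0.21694772 0.253     ] [0.57729542 0.21073049 0.253     ]
stand [0.59450803 0.22694917 0.        ]
pot [0.42335691 0.01661359 0.027     ] flask [ 0.331398   -0.37813881  0.052     ] cup [0.32718872 0.34779602 0.022     ]
cyl base [ 0.49753176 -0.24201828  0.003     ] [ 0.51591415 -0.244008    0.003     ] eye [ 0.50978835 -0.24302483  0.149     ] [ 0.49238884 -0.23867608  0.149     ]
A 2129 [0.46085916 0.11611458 0.00410153] [0.69774184 0.42932902 0.01971226] ((0.5785456299781799, 0.27415573596954346), (0.18273943662643433, 0.28740882873535156), 15.372742652893066)
[[0.4523493  0.3884968 ]
 [0.5285406  0.11137095]
 [0.70474195 0.15981469]
 [0.62855065 0.43694052]]
B 4808 [0.47591486 0.11999535 0.00400026] [0.7025798  0.42187062 0.01998549] ((0.5840398073196411, 0.265819251537323), (0.17890891432762146, 0.28398290276527405), 15.550607681274414)
[[0.45979354 0.3786312 ]
 [0.5359263  0.10504374]
 [0.70828605 0.1530073 ]
 [0.63215333 0.42659476]]
```

```bash
python3 - <<'E'
import numpy as np, cv2
z=np.load("cl.npz")
for n,i,c in(("a",z["ia"],(185,235,235,295)),("b",z["ib"],(280,150,330,210)),("hb",z["ib"],(160,150,210,210)),("ha",z["ia"],(320,160,370,220))):
    im=i[c[1]:c[3],c[0]:c[2],::-1]; cv2.imwrite(f"pics/z{n}.png",cv2.resize(im,None,fx=8,fy=8,interpolation=cv2.INTER_NEAREST))
row=lambda *k:np.hstack([cv2.imread(f"pics/z{q}.png") for q in k])
cv2.imwrite("pics/zc.png",row("a","b"));cv2.imwrite("pics/zh.png",row("ha","hb"))
E
```

```text
(no output)
```

View pics/zc.png

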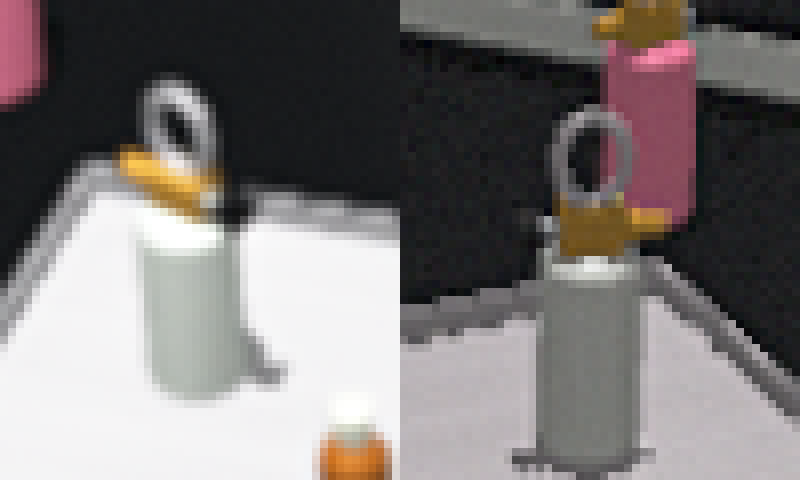

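View pics/zh.png

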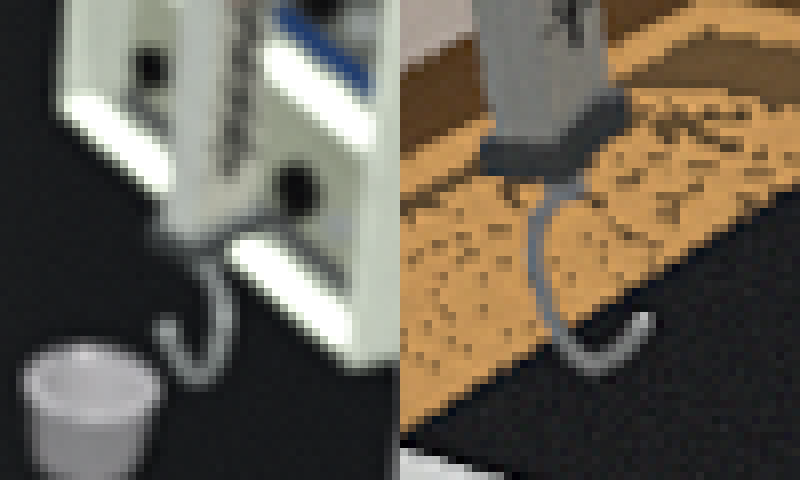

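```bash
python3 - <<'E'
from h import *
a=dict(mtx=0,T=0)
a=vision.read_camera("scene"); b=vision.read_camera("side")
out=at_z(a,(200.3,254.6),.103),at_z(b,(313.5,176.9),.103); kn=at_z(a,(214.4,260.6),.103),at_z(b,(297.8,178.5),.103)
for o,k in zip(out,kn): d=k-o; print(o,k,(o+k)/2,np.linalg.norm(d),np.degrees(np.arctan2(d[1],d[0])))
print(tri([ray(a,(200.3,254.6)),ray(b,(313.5,176.9))]),tri([ray(a,(214.4,260.6)),ray(b,(297.8,178.5))]))
# body: silhouette
for n,p in(("A",a),("B",b)):
    for r in silhouettes(p,"cylinder")[:6]:
        m=r["mask"]; v,u=np.nonzero(m); print(n,r["confidence"],r["location"],u.min(),u.max(),v.min(),v.max(),m.sum())
    # project known model points for hypotheses
    for x,y in((.50,-.242),(.505,-.242),(.497,-.242)):
        print(n,x,y,[proj(p,(x,y,z)).round(1).tolist() for z in(.003,.083,.149,.155)])
    print("pinks", [at_z(p,q,.0).round(3) for q in ((184.5,246.5),(152.6,314.5),(129.6,285.6))] if n=="A" else [at_z(p,q,0).round(3) for q in((348,184),(310.8,177.3))])
    # seat hypothesis
    for x,y in((.596,.217),): 
        c,s=np.cos(np.radians(15.5)),np.sin(np.radians(15.5))
        print([proj(p,(x+c*dx,y+s*dx,z)).round(1).tolist() for dx,z in((0,.24),(-.018,.253),(0,.285),(.010,.26))])
E
```

```text
[ 0.46774596 -0.25439027  0.103     ] [ 0.51795082 -0.22293031  0.103     ] [ 0.49284839 -0.23866029  0.103     ] 0.05924741946917107 32.07256635275442
[ 0.47431889 -0.26689196  0.103     ] [ 0.5158457  -0.23348372  0.103     ] [ 0.4950823  -0.25018784  0.103     ] 0.053297144977402906 38.81660989548262
(array([ 0.47112098, -0.25637822,  0.10723247]), [np.float64(0.0014054548221908362), np.float64(0.0014054548221907408)]) (array([ 0.51511909, -0.22488671,  0.10450705]), [np.float64(0.0036928031072284537), np.float64(0.0036928031072285842)])
A 0.95 [151.2, 305.2] 138 157 288 319 419
A 0.81 [209.7, 269.9] 202 216 252 284 383
A 0.65 [128.7, 276.0] 121 138 253 292 437
A 0.53 [185.3, 234.3] 177 189 213 247 340
A 0.5 -0.242 [[209.0, 281.9], [207.5, 263.8], [206.2, 248.1], [206.1, 246.6]]
A 0.505 -0.242 [[209.5, 282.8], [208.0, 264.6], [206.7, 248.9], [206.6, 247.4]]
A 0.497 -0.242 [[208.7, 281.4], [207.2, 263.2], [205.9, 247.5], [205.7, 246.1]]
pinks [array([ 0.269, -0.255,  0.   ]), array([ 0.567, -0.456,  0.   ]), array([ 0.399, -0.49 ,  0.   ])]
[[343.6, 206.6], [340.0, 201.2], [344.7, 195.2], [346.4, 202.8]]
B 0.88 [302.6, 185.8] 294 312 163 207 528
B 0.81 [350.9, 171.2] 343 357 152 183 356
B 0.65 [311.8, 159.5] 304 319 140 177 336
B 0.5 -0.242 [[302.9, 204.9], [303.2, 183.8], [303.5, 165.5], [303.5, 163.8]]
B 0.505 -0.242 [[301.5, 204.5], [301.8, 183.6], [302.1, 165.2], [302.1, 163.5]]
B 0.497 -0.242 [[303.7, 205.1], [304.0, 184.0], [304.3, 165.7], [304.3, 164.0]]
pinks [array([ 0.416, -0.466,  0.   ]), array([ 0.566, -0.459,  0.   ])]
[[183.4, 194.9], [189.9, 190.5], [180.6, 177.3], [178.1, 186.8]]
```

```bash
cat >> h.py <<'E'
from scipy.spatial.transform import Rotation as R
def Rtool(az,tilt,xup=False):
    a,t=np.radians(az),np.radians(tilt)
    z=np.array([np.cos(a)*np.cos(t),np.sin(a)*np.cos(t),-np.sin(t)])
    x=np.array([np.cos(a)*np.sin(t),np.sin(a)*np.sin(t),np.cos(t)])
    if not xup:x=-x
    return R.from_matrix(np.stack([x,np.cross(z,x),z],1))
def cur():
    s=get_state(); q=s["orientation"]; return s["tcp_pos"],R.from_quat([q[1],q[2],q[3],q[0]]),s
def plan(p1,R1,hand,step=.03,ang=7,p0=None,R0=None,n=None):
    if p0 is None:
        p0,R0,s=cur()
    w=(R0.inv()*R1).as_rotvec(); dp=np.asarray(p1)-p0
    n=n or int(max(np.ceil(np.linalg.norm(dp)/step),np.ceil(np.degrees(np.linalg.norm(w))/ang),1))
    print("dist",np.linalg.norm(dp).round(4),"ang",np.degrees(np.linalg.norm(w)).round(1),"n",n)
    Rc=R0
    for i in range(n):
        d=Rc.inv().apply(dp/n)*100; r=np.degrees(w/n); Rc=Rc*R.from_rotvec(w/n)
        print([round(float(v),2) for v in d]+[round(float(v),1) for v in r]+[hand])
def azt():
    p,r,s=cur(); z=r.as_matrix()[:,2]; x=r.as_matrix()[:,0]
    print("tcp",p.round(4),"az",np.degrees(np.arctan2(z[1],z[0])).round(2),"tilt",np.degrees(np.arcsin(-z[2])).round(2),"yz",r.as_matrix()[2,1].round(4),"xz",x[2].round(3),"q",s["joint_pos"].round(3),"F",s["wrist_force"].round(2),"t",s["clock"],"gap",round(s["finger_gap"],4))
    return p,r,s
E
python3 - <<'E'
from h import *
azt()
print(Rtool(-45,30).as_matrix())
plan((.40,-.15,.26),Rtool(-45,30),8.54)
E
```

```text
tcp [ 0.2105 -0.5351  0.2313] az -90.38 tilt 90.0 yz 0.0001 xz -0.0 q [-1.336  0.313  0.046  1.304 -0.     1.431] F [-0.34  0.27 -0.7 ] t 1.95 gap 0.0857
[[-3.53553391e-01  7.07106781e-01  6.12372436e-01]
 [ 3.53553391e-01  7.07106781e-01 -6.12372436e-01]
 [-8.66025404e-01  5.55111512e-17 -5.00000000e-01]]
dist 0.4302 ang 123.3 n 18
[1.76, -1.61, -0.16, -3.3, -2.1, -5.6, 8.54]
[1.9, -1.41, -0.31, -3.3, -2.1, -5.6, 8.54]
[2.02, -1.2, -0.46, -3.3, -2.1, -5.6, 8.54]
[2.1, -0.96, -0.6, -3.3, -2.1, -5.6, 8.54]
[2.16, -0.72, -0.73, -3.3, -2.1, -5.6, 8.54]
[2.19, -0.46, -0.84, -3.3, -2.1, -5.6, 8.54]
[2.19, -0.19, -0.94, -3.3, -2.1, -5.6, 8.54]
[2.16, 0.08, -1.02, -3.3, -2.1, -5.6, 8.54]
[2.1, 0.35, -1.09, -3.3, -2.1, -5.6, 8.54]
[2.01, 0.62, -1.14, -3.3, -2.1, -5.6, 8.54]
[1.89, 0.87, -1.17, -3.3, -2.1, -5.6, 8.54]
[1.75, 1.12, -1.18, -3.3, -2.1, -5.6, 8.54]
[1.58, 1.35, -1.17, -3.3, -2.1, -5.6, 8.54]
[1.4, 1.56, -1.15, -3.3, -2.1, -5.6, 8.54]
[1.19, 1.76, -1.1, -3.3, -2.1, -5.6, 8.54]
[0.97, 1.92, -1.04, -3.3, -2.1, -5.6, 8.54]
[0.74, 2.06, -0.96, -3.3, -2.1, -5.6, 8.54]
[0.49, 2.18, -0.86, -3.3, -2.1, -5.6, 8.54]
```

```bash
python3 - <<'E'
from h import *
plan((.40,-.15,.30),Rtool(-45,90),8.54,ang=7.5)
E
```

```text
dist 0.4347 ang 113.5 n 16
[1.98, -1.81, -0.43, 0.0, 0.0, -7.1, 8.54]
[2.19, -1.55, -0.43, 0.0, 0.0, -7.1, 8.54]
[2.37, -1.27, -0.43, 0.0, 0.0, -7.1, 8.54]
[2.5, -0.96, -0.43, 0.0, 0.0, -7.1, 8.54]
[2.6, -0.65, -0.43, 0.0, 0.0, -7.1, 8.54]
[2.66, -0.32, -0.43, 0.0, 0.0, -7.1, 8.54]
[2.68, 0.01, -0.43, 0.0, 0.0, -7.1, 8.54]
[2.66, 0.34, -0.43, 0.0, 0.0, -7.1, 8.54]
[2.6, 0.67, -0.43, 0.0, 0.0, -7.1, 8.54]
[2.5, 0.98, -0.43, 0.0, 0.0, -7.1, 8.54]
[2.35, 1.29, -0.43, 0.0, 0.0, -7.1, 8.54]
[2.18, 1.57, -0.43, 0.0, 0.0, -7.1, 8.54]
[1.97, 1.82, -0.43, 0.0, 0.0, -7.1, 8.54]
[1.73, 2.05, -0.43, 0.0, 0.0, -7.1, 8.54]
[1.46, 2.25, -0.43, 0.0, 0.0, -7.1, 8.54]
[1.17, 2.41, -0.43, 0.0, 0.0, -7.1, 8.54]
```

```bash
python3 -m inch '[[2.0,-1.8,-1.5,0,0,-7,8.5],[2.2,-1.5,-1.5,0,0,-7,8.5],[2.4,-1.3,-1,0,0,-7,8.5],[2.5,-1,-1,0,0,-7,8.5],[2.6,-0.6,-1,0,0,-7,8.5]]'
python3 -m inch '[[2.7,-0.3,-0.4,0,0,-7,8.5],[2.7,0,-0.4,0,0,-7,8.5],[2.7,0.3,0,0,0,-7,8.5],[2.6,0.7,0,0,0,-7,8.5],[2.5,1,0,0,0,-7,8.5]]'
python3 - <<'E'
from h import *
azt()
plan((.40,-.15,.30),Rtool(-45,90),8.54,ang=7.5)
E
```

```text
clock: 2.45
tcp_pos: [0.2711, -0.4139, 0.2919]
orientation: [0.0, 0.88, 0.475, -0.0]
wrist_force: [0.5, -0.5, 0.1]
finger_gap: 0.0847
clock: 2.95
tcp_pos: [0.3323, -0.2934, 0.2995]
orientation: [0.0, 0.696, 0.718, -0.0]
wrist_force: [1.0, 0.1, -0.2]
finger_gap: 0.0848
tcp [ 0.3323 -0.2934  0.2995] az -53.43 tilt 89.96 yz 0.0004 xz -0.001 q [-0.905  0.044 -0.118  1.409 -0.     0.635] F [ 1.05  0.11 -0.16] t 2.95 gap 0.0848
dist 0.1586 ang 43.2 n 6
[2.35, 1.2, -0.01, 0.0, 0.0, -7.2, 8.54]
[2.19, 1.49, -0.01, 0.0, 0.0, -7.2, 8.54]
[1.98, 1.75, -0.01, 0.0, 0.0, -7.2, 8.54]
[1.75, 1.98, -0.01, 0.0, 0.0, -7.2, 8.54]
[1.48, 2.19, -0.01, 0.0, 0.0, -7.2, 8.54]
[1.2, 2.36, -0.01, 0.0, 0.0, -7.2, 8.54]
```

```bash
python3 -m inch '[[2.2,1.2,0,0,0,-7,8.5],[2.1,1.5,0,0,0,-7,8.5],[1.9,1.7,0,0,0,-7,8.5],[1.6,1.8,0,0,0,-7,8.5],[1.4,2,0,0,0,-7,8.5]]'
python3 -m inch '[[0,0,0,0,0,0,8.5],[0,0,0,0,0,0,8.5]]'
python3 - <<'E'
from h import *
azt()
p=vision.read_camera("wrist"); save(p,"w1.png"); p_,r_,s=cur(); T=wT(p,s)
for l in["cylinder_eye","cylinder_grip","cylinder"]:
    print(l,[(np.round(q["location"],1).tolist(),round(q["confidence"],2)) for q in tip_of(p,l)[:4]])
print(proj(p,(.499,-.241,.149),T),proj(p,(.499,-.241,.063),T),proj(p,(.499,-.241,.003),T))
np.save("T1.npy",T)
plan((.40,-.15,.30),Rtool(-45,90),8.54)
E
```

```text
clock: 3.45
tcp_pos: [0.3878, -0.1816, 0.2995]
orientation: [0.0, 0.448, 0.894, -0.0]
wrist_force: [0.3, -0.5, -0.5]
finger_gap: 0.0847
clock: 3.65
tcp_pos: [0.3875, -0.1824, 0.2994]
orientation: [0.0, 0.45, 0.893, -0.0]
wrist_force: [-0.2, 0.2, -0.2]
finger_gap: 0.085
tcp [ 0.3875 -0.1824  0.2994] az -73.81 tilt 89.96 yz -0.0002 xz -0.001 q [-0.627  0.014 -0.148  1.407 -0.     0.307] F [-0.23  0.18 -0.24] t 3.65 gap 0.085
cylinder_eye [([333.1, 297.5], 0.62), ([110.5, 165.3], 0.58)]
cylinder_grip [([164.4, 358.0], 0.8), ([145.0, 149.1], 0.79), ([405.0, 27.9], 0.68), ([264.0, 395.9], 0.66)]
cylinder [([317.0, 234.8], 0.86), ([175.4, 327.8], 0.7), ([163.8, 139.4], 0.67), ([265.9, 366.0], 0.63)]
[332.63415144 299.99905954] [321.82793192 258.9736675 ] [316.45728289 238.58420743]
dist 0.0357 ang 8.6 n 2
[0.96, 1.5, -0.04, -0.0, 0.0, -4.3, 8.54]
[0.84, 1.57, -0.04, -0.0, 0.0, -4.3, 8.54]
```

View pics/w1.png

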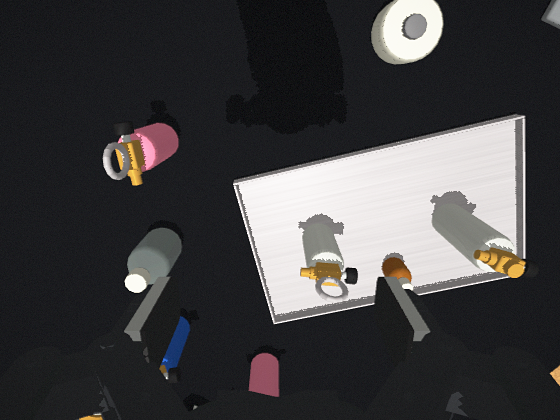

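The wrist picture shows the tray cylinder with its base at (317,235), eye at (333,290), brass outlet at (300,271) and black knob at (352,276). The network points are within 4 px of my prediction. I'll get the yaw from these.

```bash
python3 - <<'E'
from h import *
s=get_state(); p=vision.read_camera("wrist"); T=wT(p,s)
save(p,"w1z.png",(270,200,400,310),6)
o=at_z(p,(300.5,272),.103,T);k=at_z(p,(356,275),.103,T);d=k-o
print(o,k,(o+k)/2,np.linalg.norm(d),np.degrees(np.arctan2(d[1],d[0])))
print("eye",at_z(p,(333.1,297.5),.149,T),"base",at_z(p,(317,234.8),.003,T))
E
```

```text
[ 0.4725673  -0.25452492  0.103     ] [ 0.52440273 -0.2210223   0.103     ] [ 0.49848502 -0.23777361  0.103     ] 0.061719833386572255 32.87566983371923
eye [ 0.49714457 -0.23895987  0.149     ] base [ 0.49564483 -0.23651804  0.003     ]
```

View pics/w1z.png

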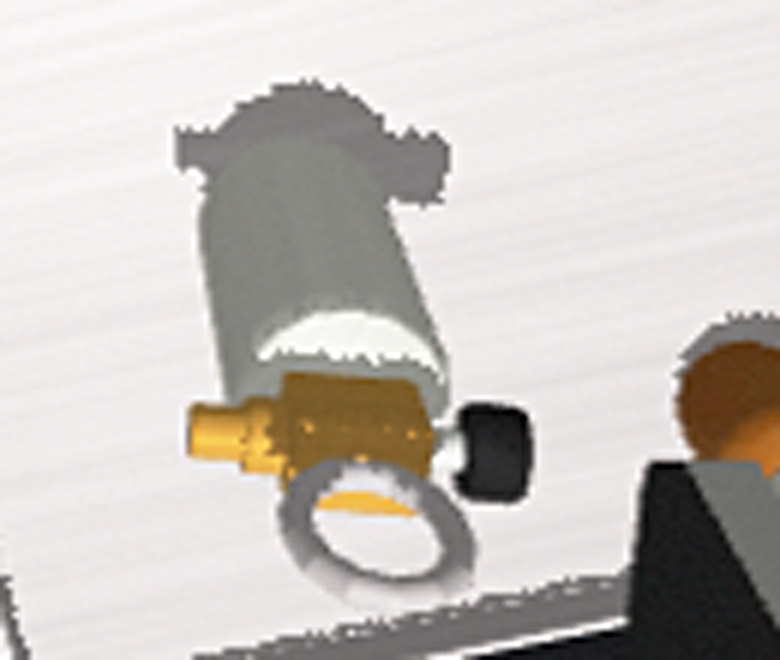

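```bash
python3 - <<'E'
from h import *
s=get_state(); p=vision.read_camera("wrist"); T=wT(p,s)
o=at_z(p,(301.3,271.7),.103,T);k=at_z(p,(358.3,275.8),.103,T);d=k-o
print((o+k)/2,np.linalg.norm(d),np.degrees(np.arctan2(d[1],d[0])))
# model overlay for yaws
im=p["pixels"][:,:,::-1].copy(); im=cv2.resize(im[200:310,270:400],None,fx=6,fy=6,interpolation=cv2.INTER_CUBIC)
def dot(X,c): 
    u=proj(p,X,T); cv2.circle(im,tuple(int(v) for v in (u-[270,200]+.5)*6),3,c,-1)
c0=np.array([.498,-.239,.003])
for yaw,c in((33,(0,0,255)),(37,(255,0,0))):
    y=np.array([np.cos(np.radians(yaw)),np.sin(np.radians(yaw)),0]); x=np.array([y[1],-y[0],0])
    for t in(-.032,.032): dot(c0+t*y+[0,0,.1],c)
    for th in np.linspace(0,2*np.pi,24,endpoint=False):
        dot(c0+y*.014*np.cos(th)+np.array([0,0,.130+.019*np.sin(th)]),c)
    for th in np.linspace(0,2*np.pi,24,endpoint=False):
        dot(c0+y*.022*np.cos(th)+x*.022*np.sin(th)+[0,0,.08],c)
cv2.imwrite("pics/w1o.png",im)
E
```

```text
[ 0.50012226 -0.23696934  0.103     ] 0.06357194522364075 31.72913110950176
```

View pics/w1o.png

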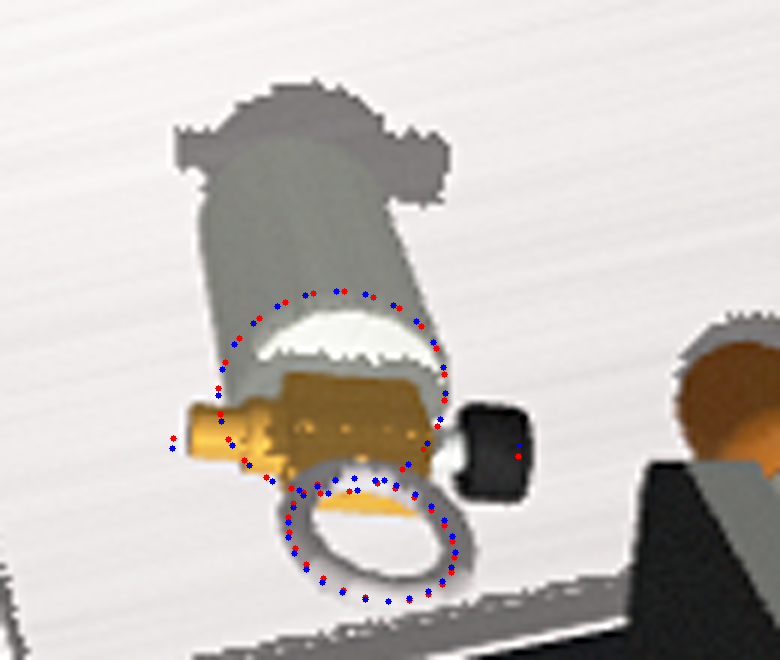

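```bash
python3 - <<'E'
from h import *
plan((.42,-.155,.22),Rtool(-47,30),8.5,ang=7.5)
E
```

```text
dist 0.0903 ang 60.3 n 9
[0.04, 0.48, 0.88, -0.4, -6.7, -0.7, 8.5]
[0.13, 0.47, 0.87, -0.4, -6.7, -0.7, 8.5]
[0.23, 0.47, 0.86, -0.4, -6.7, -0.7, 8.5]
[0.32, 0.47, 0.83, -0.4, -6.7, -0.7, 8.5]
[0.41, 0.47, 0.79, -0.4, -6.7, -0.7, 8.5]
[0.49, 0.47, 0.74, -0.4, -6.7, -0.7, 8.5]
[0.57, 0.47, 0.68, -0.4, -6.7, -0.7, 8.5]
[0.64, 0.47, 0.61, -0.4, -6.7, -0.7, 8.5]
[0.7, 0.48, 0.54, -0.4, -6.7, -0.7, 8.5]
```

```bash
python3 -m inch '[[0,0.5,0.9,-0.4,-6.7,-0.7,8.5],[0.1,0.5,0.9,-0.4,-6.7,-0.7,8.5],[0.2,0.5,0.9,-0.4,-6.7,-0.7,8.5],[0.3,0.5,0.8,-0.4,-6.7,-0.7,8.5],[0.4,0.5,0.8,-0.4,-6.7,-0.7,8.5]]'
python3 -m inch '[[0.5,0.5,0.7,-0.4,-6.7,-0.7,8.5],[0.6,0.5,0.7,-0.4,-6.7,-0.7,8.5],[0.6,0.5,0.6,-0.4,-6.7,-0.7,8.5],[0.7,0.5,0.5,-0.4,-6.7,-0.7,8.5],[0,0,0,0,0,0,8.5]]'
python3 - <<'E'
from h import *
azt()
r=Rtool(-47,30);z=r.as_matrix()[:,2]; g=np.array([.4995,-.239,.063])+.019*z
plan(g-.13*z,r,8.5)
E
```

```text
clock: 4.45
tcp_pos: [0.4075, -0.1675, 0.2553]
orientation: [0.268, 0.404, 0.867, -0.115]
wrist_force: [-0.3, -0.8, -0.3]
finger_gap: 0.0848
clock: 4.95
tcp_pos: [0.4497, -0.1375, 0.2618]
orientation: [0.439, 0.351, 0.802, -0.202]
wrist_force: [-0.4, 0.8, -0.7]
finger_gap: 0.0849
tcp [ 0.4497 -0.1375  0.2618] az -48.34 tilt 32.23 yz -0.0151 xz -0.846 q [-0.1   -0.383 -1.025  0.066 -0.61   0.438] F [-0.4   0.81 -0.7 ] t 4.95 gap 0.0849
dist 0.1475 ang 2.5 n 5
[2.3, -0.61, 1.75, -0.2, -0.4, 0.1, 8.5]
[2.31, -0.62, 1.73, -0.2, -0.4, 0.1, 8.5]
[2.32, -0.63, 1.71, -0.2, -0.4, 0.1, 8.5]
[2.34, -0.64, 1.68, -0.2, -0.4, 0.1, 8.5]
[2.35, -0.65, 1.66, -0.2, -0.4, 0.1, 8.5]
```

```bash
cat > kin.py <<'E'
from h import *
from scipy.optimize import least_squares
Ry=lambda a:R.from_euler('y',a); Rz=lambda a:R.from_euler('z',a)
def fk(q,P):
    h,L1,L2,d,a,L3,sg=P
    p=np.array([0,d,h])+Ry(q[1]).apply([0,0,L1])+Ry(q[1]-q[2]).apply([L2,0,0])
    Rp=Ry(q[1]-q[2]+q[3]); R5=Rp*Rz(sg*q[4])
    p=p+Rp.apply([a,0,0])+R5.apply([L3,0,0])
    # tool: z along local x; q6 = 0 -> tool x = down (-z local)
    Rt=R5*R.from_matrix(np.array([[0,0,1],[0,1,0],[-1,0,0]]).T if False else np.stack([[0,0,-1],[0,1,0],[1,0,0]],1))*Rz(q[5])
    B=Rz(q[0]); return B.apply(p),B*Rt
E
cat > fit.py <<'E'
from kin import *
p,r,s=cur()
D=[([-1.336,.313,.046,1.304,0,1.431],(.2105,-.5351,.2313),R.from_quat([.98249,.18629,0,-.0009])),
([-.905,.044,-.118,1.409,0,.635],(.3323,-.2934,.2995),R.from_quat([.696,.718,0,0])),
([-.627,.014,-.148,1.407,0,.307],(.3875,-.1824,.2994),R.from_quat([.45,.893,0,0])),
(s["joint_pos"],p,r)]
for sg in(1,-1):
    f=lambda P:np.concatenate([fk(q,[*P[:4],P[4],P[5],sg])[0]-np.array(x) for q,x,_ in D])
    o=least_squares(f,[.2,.53,.41,.08,0.1,.2]); print(sg,o.x.round(4),np.abs(f(o.x)).max())
    for q,x,rr in D: print(np.degrees((rr.inv()*fk(q,[*o.x,sg])[1]).magnitude()).round(2),end=" ")
    print()
E
python3 fit.py
```

```text
1 [0.3151 0.5096 0.4238 0.0792 0.1648 0.2945] 0.007824075584402623
0.09 0.02 0.11 0.0 
-1 [ 0.1985  0.6659  0.3937  0.0766  0.7658 -0.2767] 0.03202583247883228
0.09 0.02 0.11 69.88
```

```bash
cat >> kin.py <<'E'
def fk2(q,P):
    h,L1,L2,d,a,L3,e,b,s0=P
    p=np.array([s0,d,h])+Ry(q[1]).apply([0,0,L1])+Ry(q[1]-q[2]).apply([L2,0,e])
    Rp=Ry(q[1]-q[2]+q[3]); R5=Rp*Rz(q[4])
    p=p+Rp.apply([a,0,b])+R5.apply([L3,0,0])
    Rt=R5*R.from_matrix(np.stack([[0,0,-1],[0,1,0],[1,0,0]],1))*Rz(q[5])
    B=Rz(q[0]); return B.apply(p),B*Rt
E
cat > fit2.py <<'E'
from kin import *
import json
p,r,s=cur()
D=json.load(open("D.json")) if __import__("os").path.exists("D.json") else [([-1.336,.3135,.0455,1.304,0,1.431],(.2104,-.5349,.231)),
([-.905,.044,-.118,1.409,0,.635],(.3323,-.2934,.2995)),([-.627,.014,-.148,1.407,0,.307],(.3875,-.1824,.2994))]
D.append((s["joint_pos"].tolist(),p.tolist())); json.dump(D,open("D.json","w"))
for free in ([],[6],[7],[8],[6,7,8]):
    def full(P):
        F=np.zeros(9);F[:6]=P[:6]
        for i,k in enumerate(free):F[k]=P[6+i]
        return F
    f=lambda P:np.concatenate([fk2(q,full(P))[0]-np.array(x) for q,x in D]+[1e-3*(P[6:])])
    o=least_squares(f,[.2,.53,.41,.08,0.1,.2]+[0]*len(free)); print(free,o.x.round(4),np.abs(f(o.x)).max().round(5))
np.save("P.npy",full(o.x))
E
python3 fit2.py
```

```text
[] [0.315  0.5097 0.4238 0.0792 0.1649 0.2944] 0.00786
[6] [0.232  0.5194 0.4093 0.08   0.1407 0.3002 0.0561] 0.00039
[7] [ 0.3128  0.5407  0.4351  0.08    0.1827  0.3    -0.0169] 0.0018
[8] [ 0.3369  0.5367  0.474   0.0798  0.1967  0.299  -0.0542] 0.00483
[6, 7, 8] [ 0.2921  0.5385  0.4098  0.08    0.1695  0.3002  0.0051 -0.0236  0.0307] 0.00027
```

```bash
cat >> kin.py <<'E'
PP=np.array([.232,.5194,.4093,.08,.1407,.3002,.0561,0,0])
lo=np.array([-2.76,-.86,-1.03,-2.2,-1.47,-3.14])+.02; hi=np.array([2.76,1.69,1.26,2.34,1.5,3.14])-.02
def ik(p,r,seeds=None,P=PP):
    best=None
    for s in (seeds if seeds is not None else SEEDS):
        f=lambda q:np.concatenate([(fk2(q,P)[0]-p)*10,(r.inv()*fk2(q,P)[1]).as_rotvec()])
        o=least_squares(f,np.clip(s,lo+.01,hi-.01),bounds=(lo,hi))
        if best is None or o.cost<best[1]: best=(o.x,o.cost)
        if best[1]<1e-8:break
    return best
SEEDS=[np.array([a,0,-.6,.9,q5,q6]) for a in(-.4,.4) for q5 in(0,-.8,.8) for q6 in(0,-1,1)]
E
cat > feas.py <<'E'
from kin import *
cyl=np.array([.4995,-.239,.063]); seat=np.array([.596,.217,.240])
for tilt in(20,30,40,50):
  for dl in(-60,-40,-20,0,20,40,60):
    out=[]
    for base,pt,bk in((-57,cyl,0),(-57,cyl,.09),(15.5,seat-[0,0,.086-.02],0),(15.5,seat-[.05,.014,.086-.02],0),(15.5,seat-[0,0,.086+.05],0),(15.5,seat-[0,0,.086+.05],.07)):
        r=Rtool(base+dl,tilt); z=r.as_matrix()[:,2]
        q,c=ik(pt+(.019-bk)*z,r); out.append("%.0e"%c if c>1e-7 else "ok")
    print(tilt,dl,out,flush=True)
E
timeout 550 python3 feas.py
```

```text
20 -60 ['ok', 'ok', 'ok', 'ok', 'ok', 'ok']
20 -40 ['ok', 'ok', 'ok', 'ok', 'ok', 'ok']
20 -20 ['ok', 'ok', '7e-03', '2e-02', '2e-02', '3e-02']
20 0 ['4e-02', '4e-02', '3e-02', '6e-02', '5e-02', '9e-02']
20 20 ['1e-01', '2e-01', '1e-02', '3e-02', '2e-02', '4e-02']
20 40 ['1e-01', '1e-01', 'ok', '2e-04', 'ok', 'ok']
20 60 ['2e-02', '1e-02', 'ok', 'ok', 'ok', 'ok']
30 -60 ['ok', 'ok', 'ok', 'ok', 'ok', 'ok']
30 -40 ['ok', 'ok', 'ok', 'ok', 'ok', 'ok']
30 -20 ['ok', 'ok', 'ok', '3e-03', '1e-03', '6e-03']
30 0 ['2e-02', '2e-02', '3e-03', '1e-02', '1e-02', '3e-02']
30 20 ['6e-02', '9e-02', '1e-04', '6e-03', '4e-03', '1e-02']
30 40 ['5e-02', '7e-02', 'ok', 'ok', 'ok', 'ok']
30 60 ['8e-03', '5e-03', 'ok', 'ok', 'ok', 'ok']
40 -60 ['ok', 'ok', 'ok', 'ok', 'ok', 'ok']
40 -40 ['ok', 'ok', 'ok', 'ok', 'ok', 'ok']
40 -20 ['ok', 'ok', 'ok', 'ok', 'ok', 'ok']
40 0 ['2e-03', '2e-03', 'ok', '3e-05', 'ok', '1e-03']
40 20 ['2e-02', '3e-02', 'ok', 'ok', 'ok', 'ok']
40 40 ['2e-02', '2e-02', 'ok', 'ok', 'ok', 'ok']
40 60 ['4e-04', '6e-05', 'ok', 'ok', 'ok', 'ok']
50 -60 ['ok', 'ok', 'ok', 'ok', 'ok', 'ok']
50 -40 ['ok', 'ok', 'ok', 'ok', 'ok', 'ok']
50 -20 ['ok', 'ok', 'ok', 'ok', 'ok', 'ok']
50 0 ['ok', 'ok', 'ok', 'ok', 'ok', 'ok']
50 20 ['5e-04', '8e-04', 'ok', 'ok', 'ok', 'ok']
50 40 ['2e-04', '3e-04', 'ok', 'ok', 'ok', 'ok']
50 60 ['ok', 'ok', 'ok', 'ok', 'ok', 'ok']
```

```bash
cat > feas2.py <<'E'
from kin import *
cyl=np.array([.4995,-.239,.063]); seat=np.array([.596,.217,.240])
q0=get_state()["joint_pos"]
for tilt,dl in((30,-40),(30,-32),(35,-32)):
    s=q0
    for base,pt,bk in((-57,cyl,.11),(-57,cyl,0),(-57,cyl+[0,0,.15],0),(15.5,seat-[.06,.016,.086-.02],0),(15.5,seat-[0,0,.086-.02],0),(15.5,seat-[0,0,.086+.05],0),(15.5,seat-[0,0,.086+.05],.1)):
        r=Rtool(base+dl,tilt); z=r.as_matrix()[:,2]
        q,c=ik(pt+(.019-bk)*z,r,[s,*SEEDS]); s=q; print(tilt,dl,"%.0e"%c,q.round(2),flush=True)
E
timeout 550 python3 feas2.py
```

```text
30 -40 1e-21 [ 0.03  0.56 -0.32  0.95 -1.03  1.87]
30 -40 4e-29 [-0.15  0.55 -0.52  0.46 -1.05  1.52]
30 -40 3e-28 [-0.15  0.34 -0.38  0.81 -1.05  1.52]
30 -40 5e-19 [ 0.58  0.16 -0.89 -0.22 -0.82  0.67]
30 -40 2e-22 [ 0.54  0.24 -0.78 -0.23 -0.79  0.63]
30 -40 1e-28 [ 0.54  0.39 -0.84 -0.44 -0.79  0.63]
30 -40 2e-21 [ 0.7   0.24 -0.82 -0.13 -0.9   0.81]
30 -32 3e-25 [ 0.04  0.44 -0.52  0.65 -1.05  1.62]
30 -32 4e-26 [-0.15  0.48 -0.69  0.11 -1.02  1.24]
30 -32 2e-24 [-0.15  0.23 -0.55  0.5  -1.02  1.24]
30 -32 8e-18 [ 0.53  0.11 -1.   -0.41 -0.68  0.49]
30 -32 4e-21 [ 0.49  0.21 -0.88 -0.41 -0.66  0.46]
30 -32 1e-26 [ 0.49  0.37 -0.95 -0.64 -0.66  0.46]
30 -32 7e-23 [ 0.65  0.18 -0.97 -0.38 -0.77  0.59]
35 -32 2e-30 [ 0.    0.38 -0.52  0.65 -0.96  1.55]
35 -32 4e-19 [-0.18  0.44 -0.68  0.18 -0.93  1.24]
35 -32 3e-26 [-0.18  0.21 -0.52  0.57 -0.93  1.24]
35 -32 4e-19 [ 0.51  0.07 -0.93 -0.22 -0.62  0.53]
35 -32 3e-22 [ 0.47  0.17 -0.81 -0.22 -0.6   0.5 ]
35 -32 2e-30 [ 0.47  0.32 -0.89 -0.44 -0.6   0.5 ]
35 -32 4e-24 [ 0.61  0.12 -0.9  -0.18 -0.7   0.63]
```

```bash
python3 - <<'E'
from h import *
r=Rtool(-97,30);z=r.as_matrix()[:,2]; g=np.array([.4995,-.239,.063])+.019*z
print(g, g-.14*z)
plan((.515,-.12,.24),r,8.5)
E
```

```text
[ 0.4974947  -0.25533183  0.0535    ] [ 0.51227058 -0.13499201  0.1235    ]
dist 0.0711 ang 49.2 n 8
[0.02, 0.76, 0.47, 5.2, -0.2, 3.3, 8.5]
[0.06, 0.79, 0.4, 5.2, -0.2, 3.3, 8.5]
[0.11, 0.82, 0.32, 5.2, -0.2, 3.3, 8.5]
[0.16, 0.84, 0.25, 5.2, -0.2, 3.3, 8.5]
[0.21, 0.85, 0.17, 5.2, -0.2, 3.3, 8.5]
[0.25, 0.85, 0.09, 5.2, -0.2, 3.3, 8.5]
[0.3, 0.84, 0.01, 5.2, -0.2, 3.3, 8.5]
[0.35, 0.81, -0.06, 5.2, -0.2, 3.3, 8.5]
```

```bash
python3 -m inch '[[0,0.8,0.4,5.2,-0.2,3.3,8.5],[0,0.8,0.4,5.2,-0.2,3.3,8.5],[0.1,0.8,0.3,5.2,-0.2,3.3,8.5],[0.2,0.8,0.2,5.2,-0.2,3.3,8.5],[0.2,0.8,0.2,5.2,-0.2,3.3,8.5]]'
python3 -m inch '[[0.2,0.8,0.1,5.2,-0.2,3.3,8.5],[0.3,0.8,0,5.2,-0.2,3.3,8.5],[0.3,0.8,0,5.2,-0.2,3.3,8.5],[0,0,0,0,0,0,8.5]]'
python3 - <<'E'
from h import *
azt()
r=Rtool(-97,30);z=r.as_matrix()[:,2]; g=np.array([.4995,-.239,.063])+.019*z
plan(g-.14*z,r,8.5)
E
```

```text
clock: 5.45
tcp_pos: [0.4866, -0.1291, 0.247]
orientation: [0.376, 0.552, 0.673, -0.318]
wrist_force: [-0.1, -0.5, 0.1]
finger_gap: 0.0849
clock: 5.85
tcp_pos: [0.512, -0.1246, 0.2354]
orientation: [0.325, 0.651, 0.573, -0.378]
wrist_force: [-0.6, 0.3, 0.5]
finger_gap: 0.0853
tcp [ 0.512  -0.1246  0.2354] az -97.99 tilt 30.2 yz -0.0112 xz -0.864 q [ 0.094  0.474 -0.105  1.371 -0.999  2.   ] F [-0.56  0.33  0.49] t 5.85 gap 0.0853
dist 0.1124 ang 0.9 n 4
[2.29, 0.07, 1.63, -0.2, -0.1, 0.1, 8.5]
[2.29, 0.06, 1.63, -0.2, -0.1, 0.1, 8.5]
[2.29, 0.06, 1.62, -0.2, -0.1, 0.1, 8.5]
[2.29, 0.05, 1.62, -0.2, -0.1, 0.1, 8.5]
```

```bash
python3 -m inch '[[2.3,0.1,1.6,0,0,0,8.5],[2.3,0.1,1.6,0,0,0,8.5],[2.3,0,1.6,0,0,0,8.5],[2.3,0,1.6,-0.8,-0.2,0.5,8.5],[0,0,0,0,0,0,8.5]]'
python3 - <<'E'
from h import *
p_,r_,s=azt()
w=vision.read_camera("wrist"); b=vision.read_camera("side"); T=wT(w,s); save(w,"w2.png"); save(b,"b2.png",(170,90,430,260),3)
for X in((.4995,-.239,.063),(.4995,-.239,.083),(.4995,-.239,.003)): print(proj(w,X,T).round(1))
for l in["cylinder_eye","cylinder_grip","cylinder"]:
    print(l,[(np.round(q["location"],1).tolist(),round(q["confidence"],2)) for q in tip_of(w,l)[:4]])
for q in silhouettes(w,"cylinder")[:4]: 
    v,u=np.nonzero(q["mask"]); print(q["confidence"],u.min(),u.max(),v.min(),v.max())
E
```

```text
clock: 6.35
tcp_pos: [0.5081, -0.1333, 0.1257]
orientation: [0.334, 0.65, 0.573, -0.371]
wrist_force: [-0.4, -0.7, 0.7]
finger_gap: 0.0846
tcp [ 0.5081 -0.1333  0.1257] az -96.65 tilt 30.09 yz 0.008 xz -0.865 q [ 0.082  0.557 -0.271  1.07  -1.013  1.961] F [-0.42 -0.69  0.67] t 6.35 gap 0.0846
[281.5 198.1]
[281.8 222.7]
[280.7 128. ]
cylinder_eye [([349.9, 291.2], 0.84), ([8.3, 302.6], 0.69), ([280.9, 304.5], 0.67), ([245.0, 291.6], 0.64)]
cylinder_grip [([347.6, 228.9], 0.89), ([25.2, 207.9], 0.81), ([277.0, 196.7], 0.62), ([246.4, 235.1], 0.58)]
cylinder [([344.1, 189.4], 0.89), ([280.6, 128.6], 0.64), ([26.2, 143.1], 0.62), ([243.4, 192.9], 0.57)]
0.86 230 261 191 293
0.82 248 320 117 315
0.82 329 367 183 294
0.81 0 56 137 308
```

View pics/w2.png

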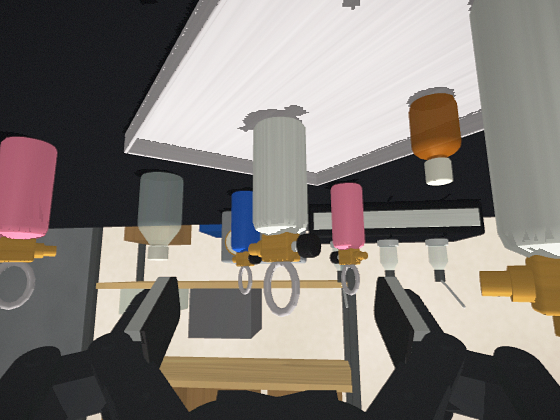

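View pics/b2.png

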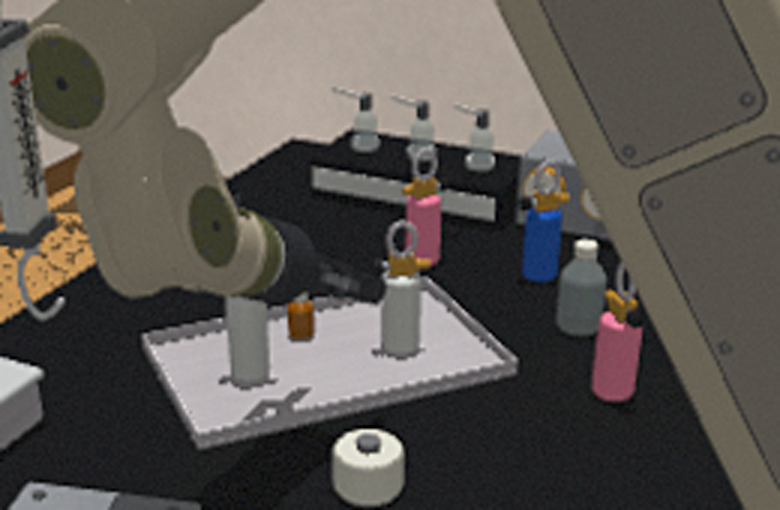

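Wrist view, with the camera below the tool so "up" is image-down: the target body spans columns 253–306 at centre (279,175) with its eye at (282,285), between the fingers at 150 and 405. The spare at (515,120) is clear. The cylinder lies about 2 mm off the jaw line, so I'll correct while going in.

```bash
python3 - <<'E'
from h import *
p,r,s=azt(); w=vision.read_camera("wrist"); T=wT(w,s)
for X in(at_z(w,(279.5,198),.063,T),np.array([.4995,-.239,.063]),np.array([.499,-.239,.063])):
    print(X,r.inv().apply(X-p)*100)
r1=Rtool(-97,30); z=r1.as_matrix()[:,2]
plan(np.array([.499,-.239,.063])+.021*z,r1,8.5,step=.025)
E
```

```text
tcp [ 0.5126 -0.1323  0.1299] az -96.31 tilt 30.09 yz 0.0168 xz -0.865 q [ 0.084  0.555 -0.261  1.076 -1.014  1.964] F [ 0.02 -0.07  0.9 ] t 6.65 gap 0.0849
[ 0.50097186 -0.25621772  0.063     ] [-0.44648573  0.21953661 14.11520667]
[ 0.4995 -0.239   0.063 ] [ 0.39657318 -0.13261518 12.64844082]
[ 0.499 -0.239  0.063] [ 0.39284956 -0.18224872 12.65319961]
dist 0.1475 ang 1.0 n 6
[0.06, -0.03, 2.46, 0.1, -0.0, -0.1, 8.5]
[0.06, -0.03, 2.46, 0.1, -0.0, -0.1, 8.5]
[0.06, -0.02, 2.46, 0.1, -0.0, -0.1, 8.5]
[0.06, -0.02, 2.46, 0.1, -0.0, -0.1, 8.5]
[0.06, -0.02, 2.46, 0.1, -0.0, -0.1, 8.5]
[0.06, -0.01, 2.46, 0.1, -0.0, -0.1, 8.5]
```

```bash
python3 - <<'E'
from h import *
p,r,s=azt(); w=vision.read_camera("wrist"); T=wT(w,s)
im=w["pixels"].astype(int); 
for row in(160,180,198,210):
    g=im[row,230:330]; sat=g.max(1)-g.min(1); print(row,''.join('#' if (q>90 and t<30) else '.' for q,t in zip(g.mean(1),sat)))
X=np.array([.499,-.239,.063]); print(proj(w,X,T),r.inv().apply(X-p)*100)
azt()
E
```

```text
tcp [ 0.5126 -0.1323  0.1296] az -96.32 tilt 30.08 yz 0.0166 xz -0.865 q [ 0.084  0.555 -0.261  1.076 -1.014  1.964] F [0.04 0.23 0.18] t 6.7 gap 0.0849
160 ####################################################################################################
180 .................#########################################################################..........
198 .................######################################################.............................
210 .................#######################################################...........###############..
[274.74035271 193.91534533] [ 0.36664681 -0.1805775  12.64597629]
tcp [ 0.5125 -0.1322  0.1293] az -96.33 tilt 30.08 yz 0.0162 xz -0.865 q [ 0.084  0.556 -0.262  1.076 -1.014  1.964] F [-0.21 -0.27 -0.63] t 6.75 gap 0.0851
```

```bash
python3 -m inch '[[0.1,0,2.4,0.1,0,-0.2,8.5],[0.1,0,2.4,0.1,0,-0.2,8.5],[0,0,2.4,0.1,0,-0.2,8.5],[0.1,-0.1,2.4,0.1,0,-0.2,8.5],[0,0,0,0,0,0,8.5]]'
python3 - <<'E'
from h import *
p,r,s=azt(); w=vision.read_camera("wrist"); T=wT(w,s); save(w,"w3.png")
X=np.array([.499,-.239,.063]); print(proj(w,X,T),r.inv().apply(X-p)*100)
r1=Rtool(-97,30); z=r1.as_matrix()[:,2]
plan(np.array([.499,-.239,.063])+.021*z,r1,8.5,step=.02)
E
```

```text
clock: 7.25
tcp_pos: [0.4999, -0.2147, 0.0765]
orientation: [0.33, 0.648, 0.575, -0.375]
wrist_force: [-0.5, 0.2, 0.1]
finger_gap: 0.0851
tcp [ 0.4999 -0.2147  0.0765] az -97.06 tilt 30.05 yz -0.0028 xz -0.866 q [-0.07   0.543 -0.442  0.679 -1.044  1.675] F [-0.48  0.16  0.11] t 7.25 gap 0.0851
[281.10604705 253.87673889] [-0.04214328  0.20860077  2.77254463]
dist 0.0498 ang 0.2 n 3
[-0.01, 0.05, 1.66, -0.0, -0.0, 0.1, 8.5]
[-0.01, 0.05, 1.66, -0.0, -0.0, 0.1, 8.5]
[-0.01, 0.05, 1.66, -0.0, -0.0, 0.1, 8.5]
```

View pics/w3.png

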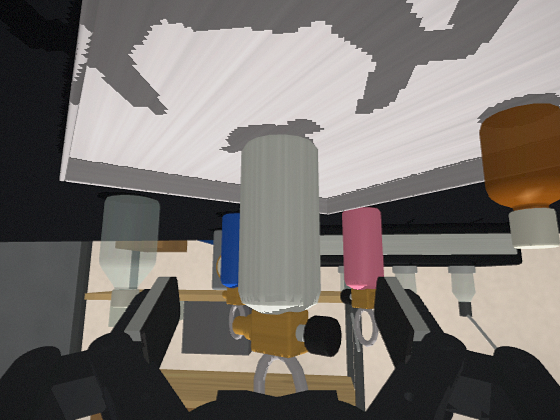

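The picture shows the cylinder centred between the fingers: body columns 240–320, finger edges 178 and 377. I'll go in the last 5 cm.

```bash
python3 -m inch '[[0,0.1,1.7,0,0,0,8.5],[0,0.1,1.7,0,0,0,8.5],[0,0,1.6,0,0,0,8.5],[0,0,0,0,0,0,8.5],[0,0,0,0,0,0,8.5]]'
python3 - <<'E'
from h import *
p,r,s=azt(); w=vision.read_camera("wrist"); T=wT(w,s); save(w,"w4.png")
X=np.array([.499,-.239,.063]); print(r.inv().apply(X-p)*100)
E
```

```text
clock: 7.8
tcp_pos: [0.4986, -0.2559, 0.0529]
orientation: [0.331, 0.648, 0.575, -0.374]
wrist_force: [0.1, -0.1, 1.1]
finger_gap: 0.0853
tcp [ 0.4986 -0.2559  0.0529] az -96.86 tilt 30.05 yz -0.0014 xz -0.866 q [-0.148  0.549 -0.519  0.455 -1.046  1.513] F [ 0.06 -0.13  1.14] t 7.8 gap 0.0853
[-0.02949919 -0.16211291 -1.9633496 ]
```

View pics/w4.png

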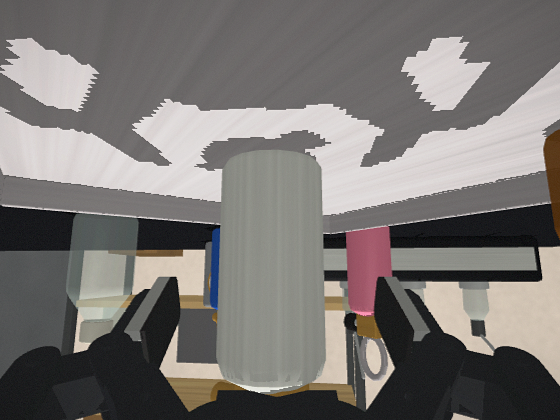

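Cylinder columns 218–325 (centre 271.5) against a jaw centre of 277.5, so it sits about 2 mm to tool −y. I'll shift by 2 mm and close gently.

```bash
python3 -m inch '[[0,-0.2,0.1,0,0,0,8.5],[0,0,0,0,0,0,7],[0,0,0,0,0,0,6],[0,0,0,0,0,0,5.2],[0,0,0,0,0,0,4.8]]' 30
python3 -m inch '[[0,0,0,0,0,0,4.5],[0,0,0,0,0,0,4.3],[0,0,0,0,0,0,4.0],[0,0,0,0,0,0,4.0],[0,0,0,0,0,0,4.0]]' 40
python3 - <<'E'
from h import *
p,r,s=azt(); w=vision.read_camera("wrist"); b=vision.read_camera("side");save(w,"w5.png");save(b,"b5.png",(230,110,400,240),4)
E
```

```text
clock: 8.35
tcp_pos: [0.4963, -0.257, 0.0519]
orientation: [0.331, 0.648, 0.575, -0.374]
wrist_force: [-0.4, -1.2, -0.9]
finger_gap: 0.0482
clock: 8.85
tcp_pos: [0.4962, -0.257, 0.052]
orientation: [0.331, 0.648, 0.575, -0.374]
wrist_force: [0.3, 3.0, 1.7]
finger_gap: 0.0427
tcp [ 0.4962 -0.257   0.052 ] az -96.86 tilt 30.04 yz -0.0014 xz -0.866 q [-0.15   0.547 -0.527  0.444 -1.046  1.508] F [0.29 2.97 1.73] t 8.85 gap 0.0427
```

View pics/w5.png

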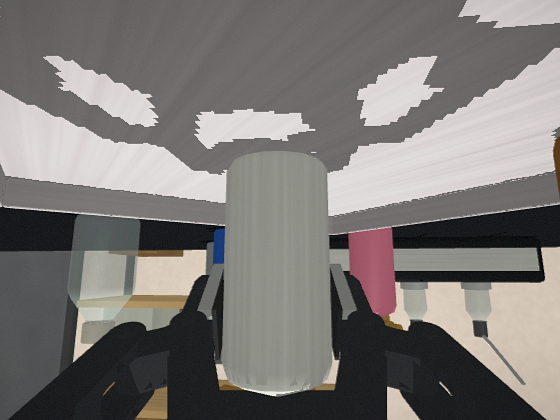

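View pics/b5.png

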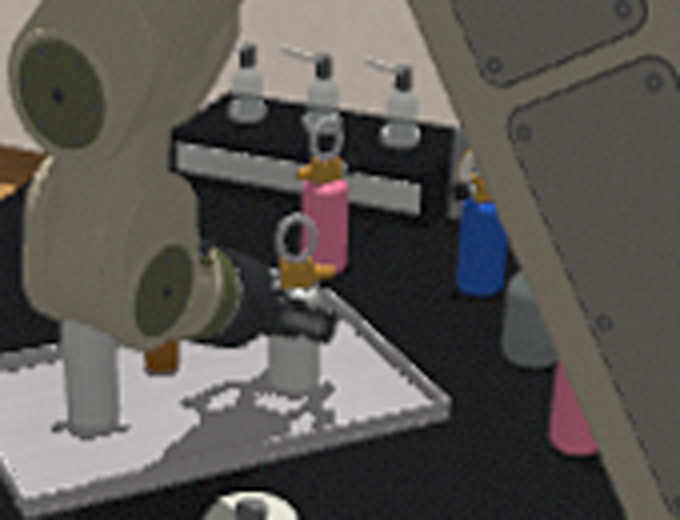

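Gripped: gap 42.7 mm, body columns 226–328 between the pads. I'll lift 2 cm first and check.

```bash
python3 -m inch '[[-0.4,0,-0.25,0,0,0,4],[-0.7,0,-0.4,0,0,0,4],[-0.7,0,-0.4,0,0,0,4],[0,0,0,0,0,0,4],[0,0,0,0,0,0,4]]' 50
python3 - <<'E'
from h import *
p,r,s=azt(); b=vision.read_camera("side");save(b,"b6.png",(230,110,400,240),4)
w=vision.read_camera("wrist");save(w,"w6.png"); 
for i in range(3): print(get_state()["wrist_force"],get_state()["ft_torque"])
E
```

```text
clock: 9.45
tcp_pos: [0.4963, -0.257, 0.073]
orientation: [0.331, 0.648, 0.575, -0.374]
wrist_force: [1.0, 0.4, -3.0]
finger_gap: 0.0427
tcp [ 0.4963 -0.257   0.073 ] az -96.85 tilt 30.07 yz -0.0008 xz -0.865 q [-0.151  0.512 -0.514  0.491 -1.045  1.508] F [ 1.02  0.37 -2.98] t 9.45 gap 0.0427
[ 0.11758351 -0.31173888 -2.86800733] [ 1.38099835e+00 -1.70172595e-01  6.08424565e-04]
[ 0.11758351 -0.31173888 -2.86800733] [ 1.38099835e+00 -1.70172595e-01  6.08424565e-04]
[ 0.11758351 -0.31173888 -2.86800733] [ 1.38099835e+00 -1.70172595e-01  6.08424565e-04]
```

View pics/b6.png

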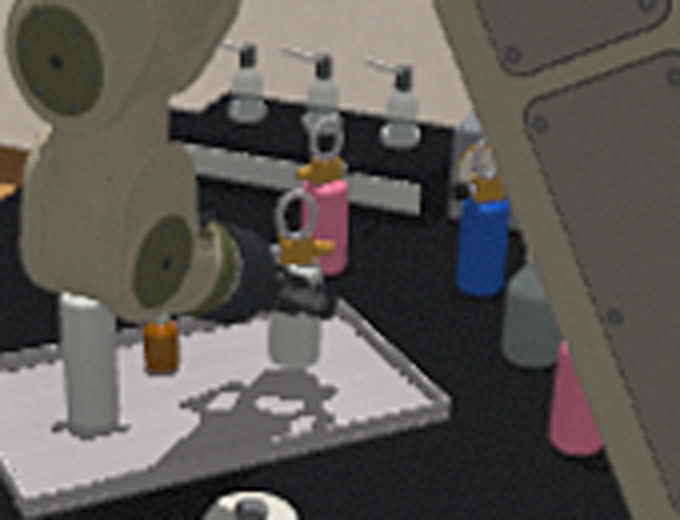

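View pics/w6.png

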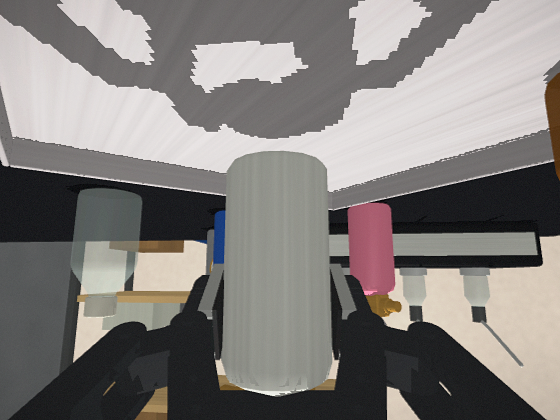

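Lifted upright without slip: the body is at the same columns, 226–328. The wrist reads about 3 N of load, so the cylinder is near empty and I expect a stretch of roughly 20–23 mm. I'll lift clear next.

```bash
python3 -m inch '[[-1.2,0,-0.7,0,0,0,4],[-1.9,0,-1.1,0,0,0,4],[-1.9,0,-1.1,0,0,0,4],[-1.9,0,-1.1,0,0,0,4],[-1.9,0,-1.1,0,0,0,4]]' 50
python3 -m inch '[[-1.9,0,-1.1,0,0,0,4],[-0.9,0,-0.5,0,0,0,4]]' 50
cat > pl.py <<'E'
from kin import *
p,r,s=azt()
seat=np.array([.596,.217,.240]); hx=np.array([np.cos(np.radians(15.5)),np.sin(np.radians(15.5)),0])
# grip in tool frame from pick: cyl at (.499,-.239,.063) while tcp .4962,-.257,.052 with Rtool(-96.86,30)
gt=np.array([0,0,-.020])
def tcp_for(eye,az,tilt=30.04): # eye inside-top world
    rr=Rtool(az,tilt); return np.asarray(eye)-[0,0,.086]-rr.apply(gt),rr
E
python3 - <<'E'
from pl import *
t,rr=tcp_for(seat-.085*hx+[0,0,.035],15.5-39.86)
print(t); q,c=ik(t,rr,[s["joint_pos"]]); print(q.round(3),c)
plan(t,rr,4,step=.026,ang=5)
E
```

```text
clock: 10.05
tcp_pos: [0.4959, -0.2568, 0.1747]
orientation: [0.331, 0.647, 0.576, -0.374]
wrist_force: [-0.5, -0.3, -3.6]
finger_gap: 0.0425
clock: 10.25
tcp_pos: [0.4969, -0.2572, 0.2083]
orientation: [0.332, 0.648, 0.575, -0.374]
wrist_force: [1.1, -0.1, -4.4]
finger_gap: 0.0427
tcp [ 0.4969 -0.2572  0.2083] az -96.8 tilt 30.03 yz 0.0005 xz -0.866 q [-0.151  0.329 -0.383  0.805 -1.046  1.508] F [ 1.06 -0.07 -4.37] t 10.25 gap 0.0427
[0.52986354 0.18714345 0.17898791]
[ 0.594  0.09  -0.916 -0.172 -0.829  0.683] 2.5831868689121604e-18
dist 0.4466 ang 72.5 n 18
[1.38, -0.11, -2.06, -3.5, 0.0, -2.0, 4]
[1.38, 0.06, -2.06, -3.5, 0.0, -2.0, 4]
[1.37, 0.24, -2.05, -3.5, 0.0, -2.0, 4]
[1.36, 0.41, -2.03, -3.5, 0.0, -2.0, 4]
[1.35, 0.58, -2.0, -3.5, 0.0, -2.0, 4]
[1.32, 0.75, -1.96, -3.5, 0.0, -2.0, 4]
[1.29, 0.91, -1.91, -3.5, 0.0, -2.0, 4]
[1.26, 1.07, -1.85, -3.5, 0.0, -2.0, 4]
[1.22, 1.22, -1.78, -3.5, 0.0, -2.0, 4]
[1.17, 1.37, -1.7, -3.5, 0.0, -2.0, 4]
[1.12, 1.51, -1.61, -3.5, 0.0, -2.0, 4]
[1.07, 1.65, -1.52, -3.5, 0.0, -2.0, 4]
[1.01, 1.77, -1.41, -3.5, 0.0, -2.0, 4]
[0.94, 1.89, -1.3, -3.5, 0.0, -2.0, 4]
[0.87, 2.0, -1.18, -3.5, 0.0, -2.0, 4]
[0.8, 2.09, -1.06, -3.5, 0.0, -2.0, 4]
[0.73, 2.18, -0.93, -3.5, 0.0, -2.0, 4]
[0.65, 2.26, -0.79, -3.5, 0.0, -2.0, 4]
```

```bash
python3 -m inch '[[0.8,0,-1.2,-2,0,-1.2,4],[1.4,0,-2,-3.5,0,-2,4],[1.4,0.2,-2,-3.5,0,-2,4],[1.4,0.4,-2,-3.5,0,-2,4],[1.3,0.6,-2,-3.5,0,-2,4]]' 50
python3 -m inch '[[1.3,0.8,-2,-3.5,0,-2,4],[1.3,0.9,-1.9,-3.5,0,-2,4],[1.3,1.1,-1.9,-3.5,0,-2.1,4],[1.2,1.2,-1.8,-3.5,0,-2.1,4],[1.2,1.4,-1.7,-3.5,0,-2,4]]' 50
python3 - <<'E'
from pl import *
t,rr=tcp_for(seat-.085*hx+[0,0,.035],15.5-39.86)
plan(t,rr,4,step=.024,ang=5)
E
```

```text
clock: 10.75
tcp_pos: [0.5067, -0.1444, 0.197]
orientation: [0.387, 0.546, 0.673, -0.316]
wrist_force: [0.2, 0.3, -3.7]
finger_gap: 0.0428
clock: 11.25
tcp_pos: [0.5197, -0.0202, 0.1892]
orientation: [0.436, 0.419, 0.759, -0.243]
wrist_force: [0.1, 0.1, -4.3]
finger_gap: 0.0429
tcp [ 0.5197 -0.0202  0.1892] az -58.05 tilt 30.13 yz -0.0037 xz -0.865 q [ 0.296  0.121 -0.757  0.273 -0.989  1.076] F [ 0.11  0.1  -4.33] t 11.25 gap 0.0429
dist 0.2078 ang 33.6 n 9
[1.04, 1.32, -1.58, -3.2, -0.0, -1.8, 4]
[1.0, 1.44, -1.5, -3.2, -0.0, -1.8, 4]
[0.95, 1.55, -1.42, -3.2, -0.0, -1.8, 4]
[0.9, 1.66, -1.33, -3.2, -0.0, -1.8, 4]
[0.84, 1.76, -1.23, -3.2, -0.0, -1.8, 4]
[0.78, 1.85, -1.13, -3.2, -0.0, -1.8, 4]
[0.72, 1.94, -1.02, -3.2, -0.0, -1.8, 4]
[0.66, 2.02, -0.91, -3.2, -0.0, -1.8, 4]
[0.59, 2.09, -0.8, -3.2, -0.0, -1.8, 4]
```

```bash
python3 -m inch '[[1,1.3,-1.6,-3.2,0,-1.8,4],[1,1.4,-1.5,-3.2,0,-1.8,4],[0.9,1.5,-1.4,-3.2,0,-1.8,4],[0.9,1.6,-1.3,-3.2,0,-1.8,4],[0.8,1.6,-1.2,-3.2,0,-1.8,4]]' 50
python3 -m inch '[[0.7,1.6,-1,-3,0,-1.7,4],[0.6,1.5,-0.9,-2.4,0,-1.4,4],[0.4,1.2,-0.5,-1.5,0,-0.9,4],[0,0,0,0,0,0,4],[0,0,0,0,0,0,4]]' 50
python3 - <<'E'
from pl import *
t,rr=tcp_for(seat-.085*hx+[0,0,.035],15.5-39.86)
plan(t,rr,4,step=.024,ang=5)
a=vision.read_camera("scene");b=vision.read_camera("side")
save(a,"a7.png",(290,140,410,260),5); save(b,"b7.png",(130,120,290,280),4)
for n,c in(("A",a),("B",b)):
  for l in["cylinder_eye","hook_seat","hook_tip"]:
    print(n,l,[(np.round(q["location"],1).tolist(),round(q["confidence"],2)) for q in tip_of(c,l)[:4]])
  p,r,s=cur(); e=p+r.apply(gt)+[0,0,.086]; print("pred eye",e,proj(c,e))
E
```

```text
clock: 11.75
tcp_pos: [0.5243, 0.0915, 0.1844]
orientation: [0.469, 0.294, 0.815, -0.169]
wrist_force: [-0.7, -0.8, -4.0]
finger_gap: 0.0429
clock: 12.25
tcp_pos: [0.5273, 0.1426, 0.1826]
orientation: [0.48, 0.238, 0.833, -0.136]
wrist_force: [0.6, -0.6, -4.2]
finger_gap: 0.0427
tcp [0.5273 0.1426 0.1826] az -31.78 tilt 30.08 yz 0.0012 xz -0.865 q [ 0.545  0.083 -0.887 -0.064 -0.881  0.779] F [ 0.58 -0.55 -4.21] t 12.25 gap 0.0427
dist 0.0448 ang 7.5 n 2
[0.69, 1.96, -0.83, -3.2, -0.0, -1.9, 4]
[0.62, 2.02, -0.72, -3.2, -0.0, -1.9, 4]
A cylinder_eye [([179.8, 211.9], 0.84), ([128.1, 253.1], 0.83), ([142.3, 281.7], 0.69), ([313.4, 188.7], 0.68)]
A hook_seat [([344.4, 210.6], 0.58)]
A hook_tip [([378.2, 214.5], 0.59), ([342.1, 203.2], 0.58)]
pred eye [0.51298678 0.15155556 0.27900305] [315.09369458 189.36338173]
B cylinder_eye [([229.0, 172.2], 0.87), ([376.2, 177.9], 0.61)]
B hook_seat [([182.6, 197.9], 0.56), ([279.0, 209.1], 0.36)]
B hook_tip [([190.0, 192.7], 0.44)]
pred eye [0.51295685 0.15175467 0.27905194] [227.73264566 175.33056333]
```

View pics/a7.png

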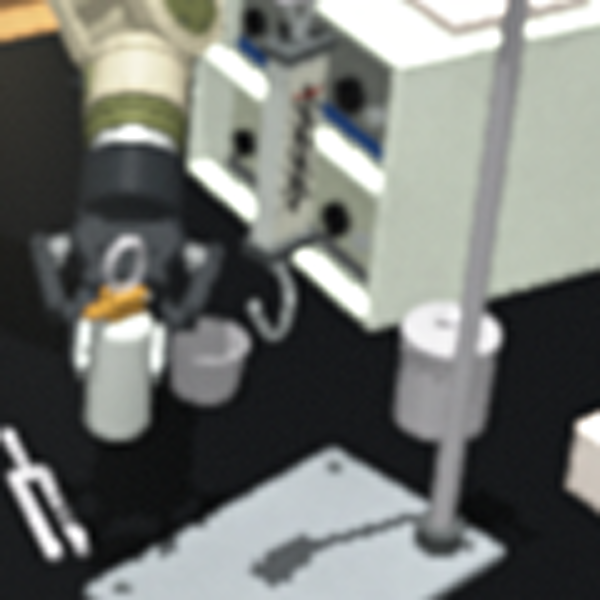

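View pics/b7.png

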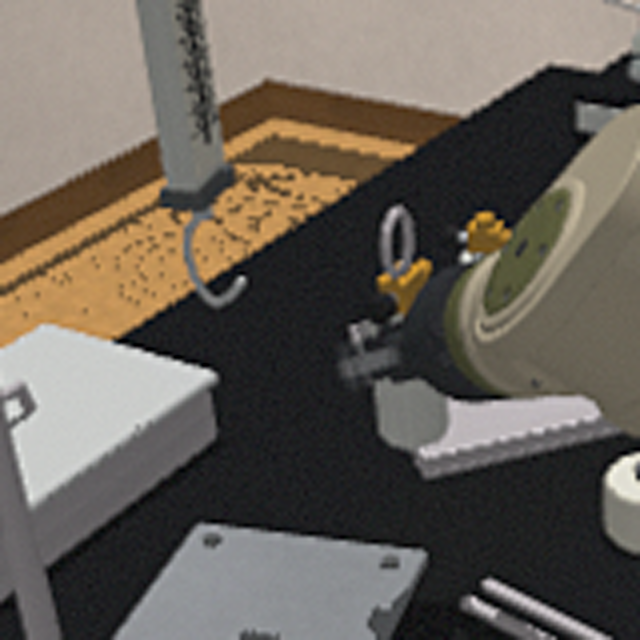

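```bash
python3 - <<'E'
from pl import *
t,rr=tcp_for(seat-.05*hx+[0,0,.022],15.5-39.86)
plan(t,rr,4,step=.02,ang=4)
E
```

```text
tcp [0.5277 0.1426 0.183 ] az -31.73 tilt 30.06 yz 0.0025 xz -0.866 q [ 0.545  0.082 -0.887 -0.064 -0.88   0.778] F [-0.17  0.25 -3.43] t 12.65 gap 0.0428
dist 0.0669 ang 7.5 n 4
[0.35, 1.62, 0.26, -1.6, -0.0, -1.0, 4]
[0.32, 1.61, 0.31, -1.6, -0.0, -1.0, 4]
[0.29, 1.61, 0.35, -1.6, -0.0, -1.0, 4]
[0.26, 1.6, 0.4, -1.6, -0.0, -1.0, 4]
```

```bash
python3 -m inch '[[0.4,1.6,0.2,-1.6,0,-1,4],[0.3,1.6,0.3,-1.6,0,-1,4],[0.3,1.6,0.4,-1.6,0,-1,4],[0.2,1.6,0.4,-1.6,0,-0.9,4],[0,0,0,0,0,0,4]]' 50
python3 -m inch '[[0,0,0,0,0,0,4],[0,0,0,0,0,0,4]]' 50
python3 - <<'E'
from pl import *
a=vision.read_camera("scene");b=vision.read_camera("side")
save(a,"a8.png",(310,165,370,225),10); save(b,"b8.png",(165,145,225,205),10)
for n,c in(("A",a),("B",b)):
  for l in["cylinder_eye","hook_seat","hook_tip"]:
    print(n,l,[(np.round(q["location"],1).tolist(),round(q["confidence"],2)) for q in tip_of(c,l)[:4]])
  p,r,s=cur(); e=p+r.apply(gt)+[0,0,.086]; print("pred eye",e,proj(c,e))
t,rr=tcp_for(seat-.05*hx+[0,0,.022],15.5-39.86)
plan(t,rr,4)
E
```

```text
clock: 13.15
tcp_pos: [0.5639, 0.197, 0.166]
orientation: [0.488, 0.182, 0.847, -0.105]
wrist_force: [0.7, -0.9, -3.3]
finger_gap: 0.0425
clock: 13.35
tcp_pos: [0.5628, 0.1959, 0.166]
orientation: [0.488, 0.182, 0.847, -0.106]
wrist_force: [-0.3, 0.3, -3.8]
finger_gap: 0.043
tcp [0.5628 0.1959 0.166 ] az -24.38 tilt 30.07 yz -0.0013 xz -0.865 q [ 0.568  0.169 -0.873 -0.227 -0.811  0.655] F [-0.28  0.33 -3.81] t 13.35 gap 0.043
A cylinder_eye [([128.1, 254.3], 0.86), ([180.1, 210.7], 0.74), ([141.8, 279.3], 0.64)]
A hook_seat [([345.5, 210.8], 0.44)]
A hook_tip [([340.4, 204.7], 0.51)]
pred eye [0.54734885 0.20351375 0.26241305] [333.1662257  194.93430797]
B cylinder_eye [([376.9, 176.0], 0.94), ([204.4, 183.8], 0.84), ([183.9, 195.2], 0.44)]
B hook_seat [([181.7, 193.4], 0.47)]
B hook_tip [([189.3, 190.8], 0.56)]
pred eye [0.54740799 0.20357745 0.26228146] [202.73507199 188.09673681]
dist 0.0005 ang 0.1 n 1
[0.01, 0.02, 0.04, 0.0, -0.0, 0.1, 4]
```

View pics/a8.png

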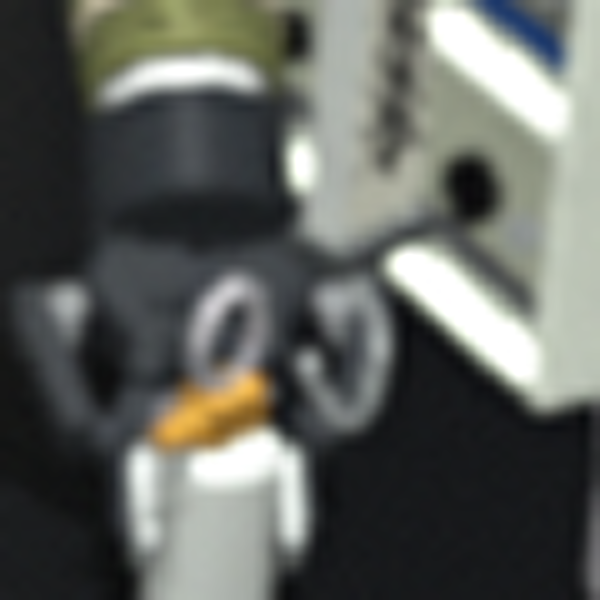

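View pics/b8.png

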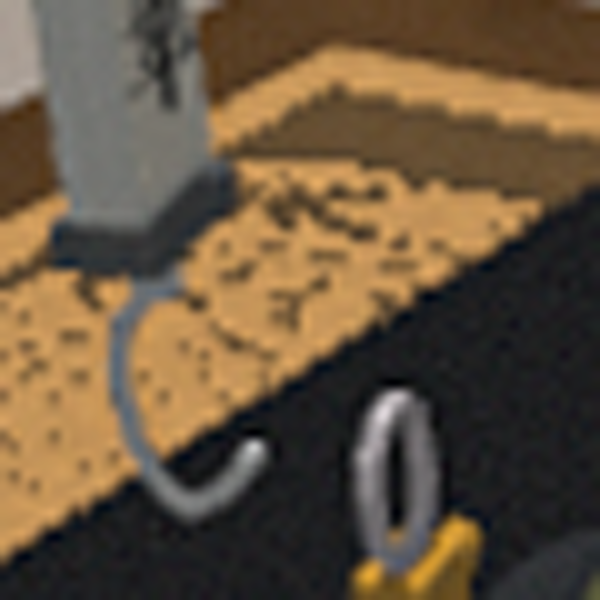

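```bash
python3 - <<'E'
from pl import *
w=vision.read_camera("wrist");save(w,"w8.png")
w5=cv2.imread("pics/w5.png")[:,:,::-1].astype(int)
im=w["pixels"].astype(int)
for row in(170,250,330,380):
    for nm,I in(("w5",w5),("now",im)):
        g=I[row]; m=(g.mean(1)>90)&(g.max(1)-g.min(1)<28); print(row,nm,''.join('#' if q else '.' for q in m[210:345]))
b=vision.read_camera("side"); a=vision.read_camera("scene")
def pts(c,u0,u1,v0,v1,box):
    K=c["mtx"]; out=[]
    for v in range(v0,v1):
        for u in range(u0,u1):
            d=c["depth"][v,u]
            if d>0:
                x=(u-K[0,2])/K[0,0]*d; y=-(v-K[1,2])/K[1,1]*d
                X=c["T"][:3,:3]@[x,y,-d]+c["T"][:3,3]
                if (X>box[0]).all() and (X<box[1]).all(): out.append((u,v,*X))
    return np.array(out)
for n,c,reg in(("B",b,(160,230,165,212)),("A",a,(310,370,180,215))):
    o=pts(c,*reg,((.5,.16,.215),(.66,.28,.30))); 
    print(n,len(o))
    E=o[(o[:,2]<.565)&(o[:,4]>.225)]; H=o[o[:,2]>.57]
    if len(E): print("eye cnt",len(E),"mean",E[:,2:].mean(0).round(4),"top",E[np.argsort(-E[:,4])[:6]].round(4).tolist())
    if len(H): print("hook cnt",len(H),"low",H[np.argsort(H[:,4])[:6]].round(4).tolist(), "minx", H[np.argsort(H[:,2])[:3]].round(4).tolist())
E
```

```text
tcp [0.5632 0.1965 0.1663] az -24.31 tilt 30.05 yz -0.0004 xz -0.866 q [ 0.568  0.169 -0.873 -0.228 -0.811  0.654] F [ 0.62 -0.14 -3.07] t 13.75 gap 0.0428
170 w5 #######################################################################################################################################
170 now .................######################################################################################################################
250 w5 ###...........#########################################################################################################################
250 now #######################################################################################################################################
330 w5 .............#############################################################################################################.............
330 now .............#############################################################################################################.............
380 w5 ...................#########################################################
[... 839 characters left out ...]
0, 189.0, 0.576, 0.2141, 0.2584]]
A 230
eye cnt 81 mean [0.5411 0.2122 0.2404] top [[335.0, 194.0, 0.5571, 0.2041, 0.2714], [334.0, 194.0, 0.554, 0.2021, 0.2702], [331.0, 195.0, 0.5545, 0.1901, 0.2697], [334.0, 193.0, 0.5474, 0.2062, 0.2695], [332.0, 194.0, 0.5499, 0.1968, 0.2693], [333.0, 194.0, 0.5499, 0.2009, 0.2682]]
hook cnt 39 low [[345.0, 207.0, 0.5967, 0.2222, 0.2375], [344.0, 207.0, 0.5982, 0.217, 0.2398], [343.0, 206.0, 0.5926, 0.2165, 0.2407], [344.0, 206.0, 0.5966, 0.2178, 0.2426], [346.0, 207.0, 0.6049, 0.2204, 0.2428], [342.0, 204.0, 0.5846, 0.2172, 0.2438]] minx [[340.0, 201.0, 0.5737, 0.2155, 0.25], [341.0, 201.0, 0.5752, 0.2186, 0.25], [341.0, 202.0, 0.5802, 0.2155, 0.2497]]
```

View pics/w8.png

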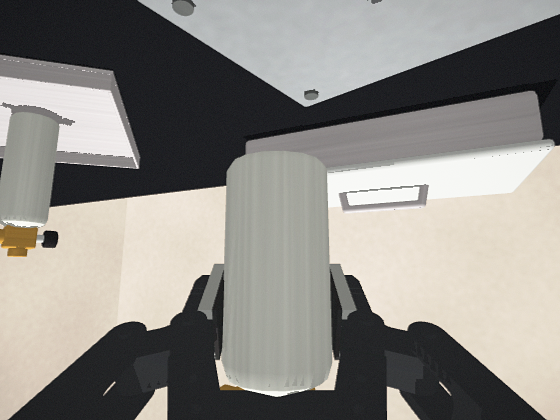

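Wrist view: body unmoved in the fingers (same columns as when gripped), hook not visible from there. Depth from both cameras puts the eye about 23–25 mm above the seat and on the hook's centre plane within about 1 mm. I'll lower 3.5 mm, then enter part-way.

```bash
python3 - <<'E'
from pl import *
seat=np.array([.596,.218,.240])
t,rr=tcp_for(seat-.022*hx+[0,0,.0195],15.5-39.86)
plan(t,rr,4,step=.008)
E
```

```text
tcp [0.5632 0.1965 0.1662] az -24.31 tilt 30.06 yz -0.0005 xz -0.866 q [ 0.568  0.17  -0.873 -0.228 -0.811  0.654] F [-0.69  0.7  -3.66] t 13.9 gap 0.0426
dist 0.0288 ang 0.1 n 4
[-0.21, 0.48, 0.5, 0.0, -0.0, 0.0, 4]
[-0.21, 0.48, 0.5, 0.0, -0.0, 0.0, 4]
[-0.21, 0.48, 0.5, 0.0, -0.0, 0.0, 4]
[-0.21, 0.48, 0.5, 0.0, -0.0, 0.0, 4]
```

```bash
python3 -m inch '[[0.2,0,0.15,0,0,0,4],[-0.25,0.5,0.45,0,0,0,4],[-0.3,0.5,0.5,0,0,0,4],[-0.25,0.5,0.45,0,0,0,4],[-0.25,0.4,0.45,0,0,0,4]]' 50
python3 -m inch '[[0,0,0,0,0,0,4],[0,0,0,0,0,0,4]]' 50
python3 - <<'E'
from pl import *
a=vision.read_camera("scene");b=vision.read_camera("side")
save(a,"a9.png",(310,165,370,225),10); save(b,"b9.png",(165,145,225,205),10)
seat=np.array([.596,.218,.240])
p,r,s=cur(); e=p+r.apply(gt)+[0,0,.086]; print("eye-seat",(e-seat)@hx,(e-seat)@[-hx[1],hx[0],0],e[2]-seat[2],proj(a,e),proj(b,e))
t,rr=tcp_for(seat+[0,0,.0195],15.5-39.86)
plan(t,rr,4,step=.006)
E
```

```text
clock: 14.4
tcp_pos: [0.5917, 0.2053, 0.1637]
orientation: [0.489, 0.182, 0.847, -0.105]
wrist_force: [1.2, 0.5, -2.7]
finger_gap: 0.0427
clock: 14.6
tcp_pos: [0.5908, 0.2048, 0.1633]
orientation: [0.488, 0.182, 0.847, -0.106]
wrist_force: [-0.6, 0.8, -3.7]
finger_gap: 0.0426
tcp [0.5908 0.2048 0.1633] az -24.33 tilt 30.07 yz -0.0009 xz -0.865 q [ 0.552  0.218 -0.822 -0.237 -0.8    0.637] F [-0.63  0.79 -3.7 ] t 14.6 gap 0.0426
eye-seat -0.02224779873782414 -0.00018198615322890082 0.019180472243426117 [339.42664292 199.06276448] [191.05615732 188.43687199]
dist 0.0223 ang 0.1 n 4
[-0.22, 0.36, 0.36, 0.0, -0.0, 0.0, 4]
[-0.22, 0.36, 0.36, 0.0, -0.0, 0.0, 4]
[-0.22, 0.36, 0.36, 0.0, -0.0, 0.0, 4]
[-0.22, 0.36, 0.36, 0.0, -0.0, 0.0, 4]
```

View pics/a9.png

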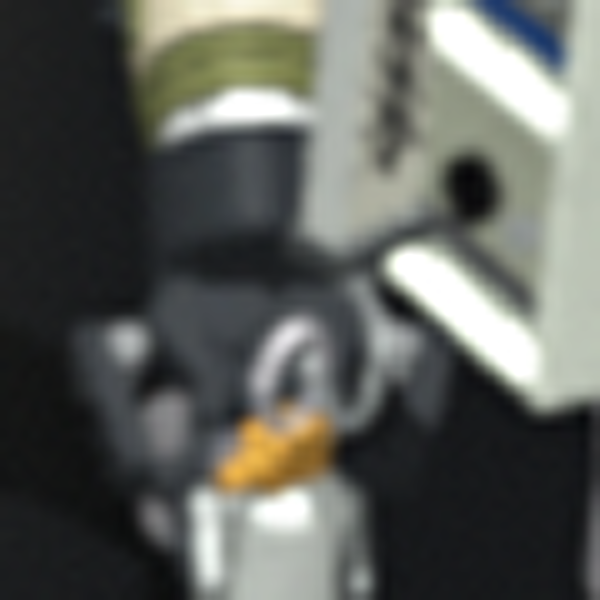

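View pics/b9.png

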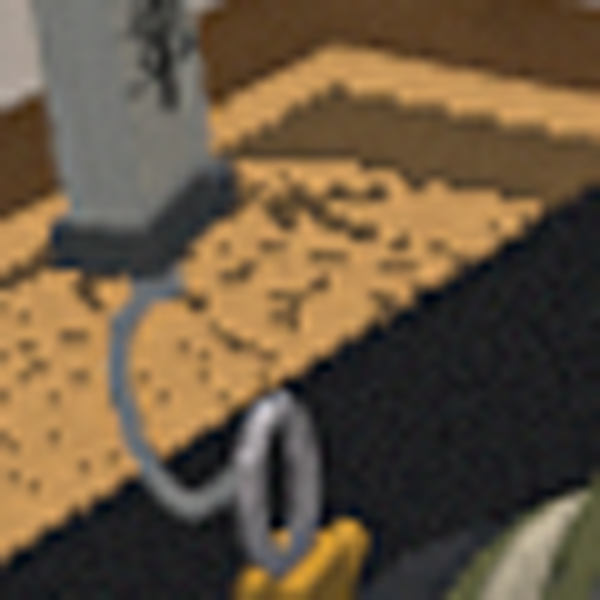

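The side view shows the eye at (193,186) with the hook's point behind its left bar, about 5 mm below the inside top, so it is entering the opening. No contact force. I'll continue until it is over the seat.

```bash
python3 -m inch '[[-0.2,0.4,0.35,0,0,0,4],[-0.25,0.35,0.4,0,0,0,4],[-0.2,0.4,0.35,0,0,0,4],[-0.25,0.35,0.4,0,0,0,4],[0,0,0,0,0,0,4]]' 50
python3 - <<'E'
from pl import *
seat=np.array([.596,.218,.240])
p,r,s=cur(); e=p+r.apply(gt)+[0,0,.086]; print("eye-seat",(e-seat)@hx,(e-seat)@[-hx[1],hx[0],0],e[2]-seat[2])
a=vision.read_camera("scene");b=vision.read_camera("side")
save(a,"a10.png",(310,165,370,225),10); save(b,"b10.png",(155,145,215,205),10)
E
```

```text
clock: 15.2
tcp_pos: [0.6139, 0.2118, 0.1642]
orientation: [0.489, 0.182, 0.847, -0.105]
wrist_force: [-0.5, -0.1, -4.2]
finger_gap: 0.0429
tcp [0.6139 0.2118 0.1642] az -24.29 tilt 30.02 yz 0.0005 xz -0.866 q [ 0.539  0.25  -0.775 -0.234 -0.791  0.624] F [-0.49 -0.05 -4.16] t 15.2 gap 0.0429
eye-seat 0.0022740803784266628 0.00029286592180403036 0.02020478692626948
```

View pics/a10.png

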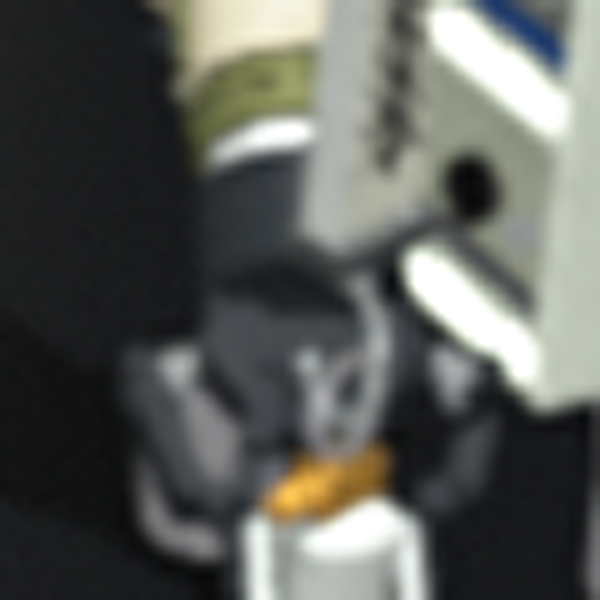

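View pics/b10.png

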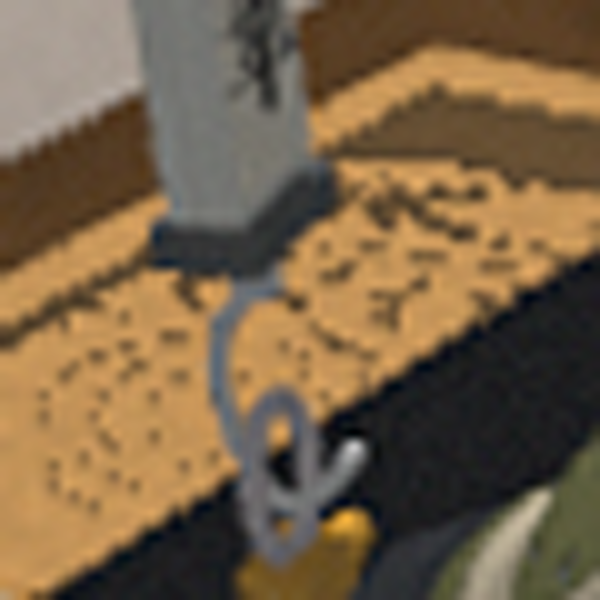

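The side view shows the eye (top at (183,184)) threaded around the hook, with the tip visible at (191,190). It sits about 3 mm past the seat line. I'll average the held weight first.

```bash
cat > favg.py <<'E'
from pl import *
import sys
n=int(sys.argv[1]); F=[];M=[];Z=[]
for i in range(n):
    vision.read_camera("wrist"); s=get_state(); F.append(s["wrist_force"]);M.append(s["ft_torque"]);Z.append(s["tcp_pos"])
F=np.array(F); print("F",F.mean(0).round(3),"std",F.std(0).round(2),"sem",(F.std(0)/np.sqrt(n)).round(2),"M",np.mean(M,0).round(3),"std",np.std(M,0).round(3),"tcp",np.mean(Z,0).round(5),"t",s["clock"])
E
python3 favg.py 16
python3 - <<'E'
from pl import *
seat=np.array([.596,.218,.240])
t,rr=tcp_for(seat+[0,0,.006],15.5-39.86); plan(t,rr,4,step=.005)
E
```

```text
tcp [0.6129 0.2113 0.1635] az -24.33 tilt 30.07 yz -0.0008 xz -0.865 q [ 0.539  0.25  -0.777 -0.234 -0.791  0.624] F [ 0.92  0.29 -4.68] t 15.3 gap 0.0424
F [ 0.062 -0.108 -3.806] std [0.46 0.35 0.48] sem [0.12 0.09 0.12] M [ 0.564  1.269 -0.01 ] std [0.024 0.03  0.041] tcp [0.61268 0.2114  0.16368] t 16.1
tcp [0.6128 0.2115 0.1638] az -24.3 tilt 30.06 yz -0.0005 xz -0.866 q [ 0.54   0.249 -0.777 -0.234 -0.791  0.624] F [ 0.17 -0.55 -3.18] t 16.1 gap 0.0422
dist 0.0138 ang 0.1 n 3
[0.41, -0.03, 0.21, 0.0, -0.0, 0.0, 4]
[0.41, -0.03, 0.21, 0.0, -0.0, 0.0, 4]
[0.41, -0.03, 0.21, 0.0, -0.0, 0.0, 4]
```

```bash
python3 -m inch '[[0.4,0,0.2,0,0,0,4],[0.4,0,0.2,0,0,0,4],[0.4,0,0.2,0,0,0,4],[0.2,0,0.1,0,0,0,4],[0,0,0,0,0,0,4]]' 50
python3 favg.py 6
python3 - <<'E'
from pl import *
seat=np.array([.596,.218,.240])
p,r,s=cur(); e=p+r.apply(gt)+[0,0,.086]; print("eye-seat",(e-seat)@hx,(e-seat)@[-hx[1],hx[0],0],e[2]-seat[2])
a=vision.read_camera("scene");b=vision.read_camera("side")
save(b,"b11.png",(155,145,215,205),10)
t,rr=tcp_for(seat+[0,0,0],15.5-39.86); plan(t,rr,4,step=.005)
E
```

```text
clock: 16.6
tcp_pos: [0.6116, 0.2116, 0.1471]
orientation: [0.488, 0.182, 0.847, -0.106]
wrist_force: [-0.3, 0.2, -3.5]
finger_gap: 0.0425
tcp [0.6116 0.2116 0.1471] az -24.34 tilt 30.11 yz -0.0018 xz -0.865 q [ 0.541  0.28  -0.794 -0.279 -0.792  0.626] F [-0.29  0.24 -3.5 ] t 16.6 gap 0.0425
F [-0.288  0.313 -3.817] std [0.33 0.55 0.57] sem [0.14 0.22 0.23] M [0.58  1.253 0.002] std [0.028 0.021 0.035] tcp [0.61201 0.21187 0.14817] t 16.9
tcp [0.6121 0.2119 0.1484] az -24.29 tilt 30.04 yz -0.0001 xz -0.866 q [ 0.541  0.278 -0.793 -0.278 -0.792  0.626] F [-0.65  1.   -4.12] t 16.9 gap 0.0429
eye-seat 0.000580466127755704 0.0009153730587392382 0.004444201528498559
dist 0.0045 ang 0.1 n 1
[0.37, -0.1, 0.23, 0.1, -0.0, 0.0, 4]
```

View pics/b11.png

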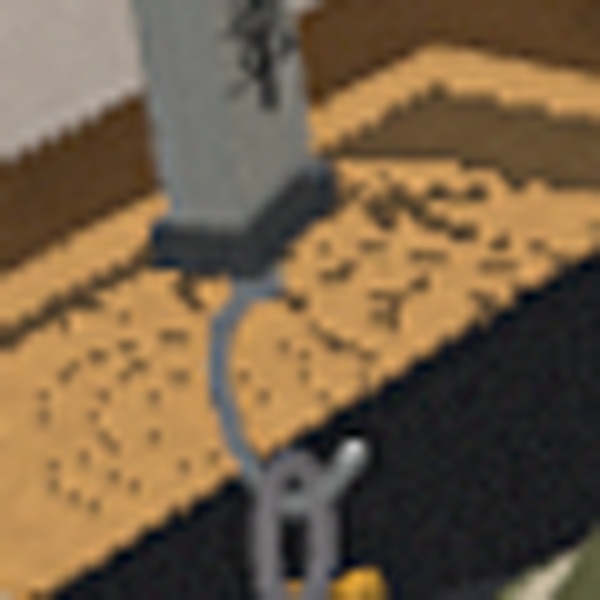

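Side view: the eye surrounds the hook over the seat at column 184, about 5–6 mm above it, with no contact yet. I'll lower to contact while watching force and moment.

```bash
python3 -m inch '[[0.17,0,0.1,0,0,0,4],[0.17,0,0.1,0,0,0,4],[0.17,0,0.1,0,0,0,4],[0,0,0,0,0,0,4],[0,0,0,0,0,0,4]]' 50
python3 favg.py 5
python3 -m inch '[[0.17,0,0.1,0,0,0,4],[0.17,0,0.1,0,0,0,4],[0.17,0,0.1,0,0,0,4],[0,0,0,0,0,0,4],[0,0,0,0,0,0,4]]' 50
python3 favg.py 5
```

```text
clock: 17.5
tcp_pos: [0.6119, 0.2118, 0.142]
orientation: [0.488, 0.182, 0.847, -0.105]
wrist_force: [0.7, -0.3, -3.4]
finger_gap: 0.0428
tcp [0.6119 0.2118 0.142 ] az -24.32 tilt 30.06 yz -0.0008 xz -0.865 q [ 0.541  0.291 -0.799 -0.296 -0.792  0.626] F [ 0.72 -0.33 -3.35] t 17.5 gap 0.0428
F [-0.406 -0.252 -3.406] std [0.32 0.63 0.28] sem [0.15 0.28 0.13] M [ 0.54   1.204 -0.033] std [0.051 0.033 0.028] tcp [0.61198 0.21178 0.14224] t 17.75
clock: 18.25
tcp_pos: [0.6121, 0.2118, 0.1363]
orientation: [0.488, 0.182, 0.847, -0.105]
wrist_force: [-0.3, -0.1, -3.5]
finger_gap: 0.0427
tcp [0.6121 0.2118 0.1363] az -24.31 tilt 30.05 yz -0.0005 xz -0.866 q [ 0.541  0.302 -0.805 -0.313 -0.792  0.626] F [-0.26 -0.06 -3.46] t 18.25 gap 0.0427
F [-0.337  0.233 -2.688] std [0.29 0.32 0.25] sem [0.13 0.14 0.11] M [ 0.494  1.104 -0.032] std [0.02  0.032 0.012] tcp [0.61208 0.21179 0.13639] t 18.5
```

```bash
python3 -m inch '[[0.17,0,0.1,0,0,0,4],[0.17,0,0.1,0,0,0,4],[0.17,0,0.1,0,0,0,4],[0.17,0,0.1,0,0,0,4],[0,0,0,0,0,0,4]]' 50
python3 favg.py 5
python3 - <<'E'
from pl import *
b=vision.read_camera("side"); save(b,"b12.png",(155,145,215,205),10)
E
```

```text
clock: 19.0
tcp_pos: [0.612, 0.2117, 0.1281]
orientation: [0.488, 0.182, 0.847, -0.105]
wrist_force: [0.1, -0.3, -0.7]
finger_gap: 0.0427
tcp [0.612  0.2117 0.1281] az -24.31 tilt 30.07 yz -0.0008 xz -0.865 q [ 0.541  0.319 -0.812 -0.337 -0.792  0.625] F [ 0.08 -0.32 -0.66] t 19.0 gap 0.0427
F [-0.19  -0.254 -1.372] std [0.54 0.19 0.28] sem [0.24 0.09 0.12] M [ 0.4    0.925 -0.06 ] std [0.032 0.02  0.021] tcp [0.61213 0.21177 0.12846] t 19.25
tcp [0.6121 0.2118 0.1285] az -24.3 tilt 30.05 yz -0.0004 xz -0.866 q [ 0.541  0.318 -0.812 -0.337 -0.792  0.626] F [ 0.52 -0.4  -0.89] t 19.25 gap 0.0427
```

View pics/b12.png

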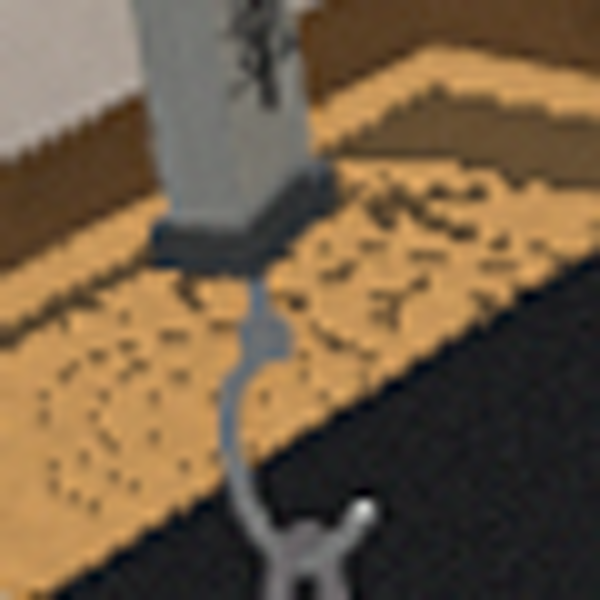

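The hook came down smoothly with the eye: its tip went from row 190 to 196, about 17 mm. The wrist still carries about 1.4 N, so about 9 mm remain.

```bash
python3 -m inch '[[0.17,0,0.1,0,0,0,4],[0.17,0,0.1,0,0,0,4],[0.17,0,0.1,0,0,0,4],[0.17,0,0.1,0,0,0,4],[0.09,0,0.05,0,0,0,4]]' 50
python3 -m inch '[[0,0,0,0,0,0,4],[0,0,0,0,0,0,4],[0,0,0,0,0,0,4]]' 50
python3 favg.py 30
```

```text
clock: 19.8
tcp_pos: [0.6122, 0.2117, 0.1194]
orientation: [0.488, 0.182, 0.847, -0.105]
wrist_force: [-0.1, 0.6, 0.2]
finger_gap: 0.0428
clock: 20.1
tcp_pos: [0.6122, 0.2118, 0.1196]
orientation: [0.488, 0.182, 0.847, -0.105]
wrist_force: [0.0, 0.9, 0.8]
finger_gap: 0.0427
tcp [0.6122 0.2118 0.1196] az -24.3 tilt 30.05 yz -0.0003 xz -0.866 q [ 0.541  0.337 -0.819 -0.363 -0.792  0.625] F [0.03 0.91 0.84] t 20.1 gap 0.0427
F [-0.486  0.097  0.08 ] std [0.35 0.43 0.53] sem [0.06 0.08 0.1 ] M [0.323 0.701 0.007] std [0.036 0.034 0.037] tcp [0.61211 0.21176 0.11951] t 21.6
```

```bash
python3 -m inch '[[0,-0.06,-0.09,0,0,0,4],[0,0,0,0,0,0,4],[0,0,0,0,0,0,4]]' 50
python3 favg.py 30
```

```text
clock: 21.9
tcp_pos: [0.6112, 0.2116, 0.12]
orientation: [0.488, 0.182, 0.847, -0.105]
wrist_force: [1.0, 0.7, -0.5]
finger_gap: 0.0424
tcp [0.6112 0.2116 0.12  ] az -24.29 tilt 30.05 yz -0.0004 xz -0.866 q [ 0.541  0.335 -0.821 -0.362 -0.792  0.626] F [ 1.    0.74 -0.54] t 21.9 gap 0.0424
F [ 0.655  0.818 -0.081] std [0.45 0.43 0.53] sem [0.08 0.08 0.1 ] M [0.343 0.719 0.186] std [0.028 0.022 0.049] tcp [0.61116 0.21156 0.11995] t 23.4
```

```bash
python3 -m inch '[[-0.01,0.07,0.02,0,0,0,4],[0,0,0,0,0,0,4],[0,0,0,0,0,0,4]]' 50
python3 favg.py 30
python3 - <<'E'
from pl import *
a=vision.read_camera("scene");b=vision.read_camera("side")
save(a,"a13.png",(300,165,390,255),8); save(b,"b13.png",(145,145,235,235),8)
E
```

```text
clock: 23.7
tcp_pos: [0.6113, 0.2116, 0.1197]
orientation: [0.488, 0.182, 0.847, -0.106]
wrist_force: [-0.5, -0.6, 0.6]
finger_gap: 0.0429
tcp [0.6113 0.2116 0.1197] az -24.36 tilt 30.07 yz -0.0012 xz -0.865 q [ 0.542  0.336 -0.819 -0.361 -0.793  0.627] F [-0.46 -0.59  0.58] t 23.7 gap 0.0429
F [-1.586 -2.428 -0.277] std [0.58 0.76 0.53] sem [0.11 0.14 0.1 ] M [ 0.311  0.741 -0.482] std [0.022 0.027 0.11 ] tcp [0.61151 0.21188 0.11981] t 25.2
tcp [0.6116 0.212  0.1199] az -24.31 tilt 30.06 yz -0.0005 xz -0.866 q [ 0.542  0.336 -0.819 -0.361 -0.792  0.627] F [-1.67 -2.68 -0.47] t 25.2 gap 0.0429
```

View pics/a13.png

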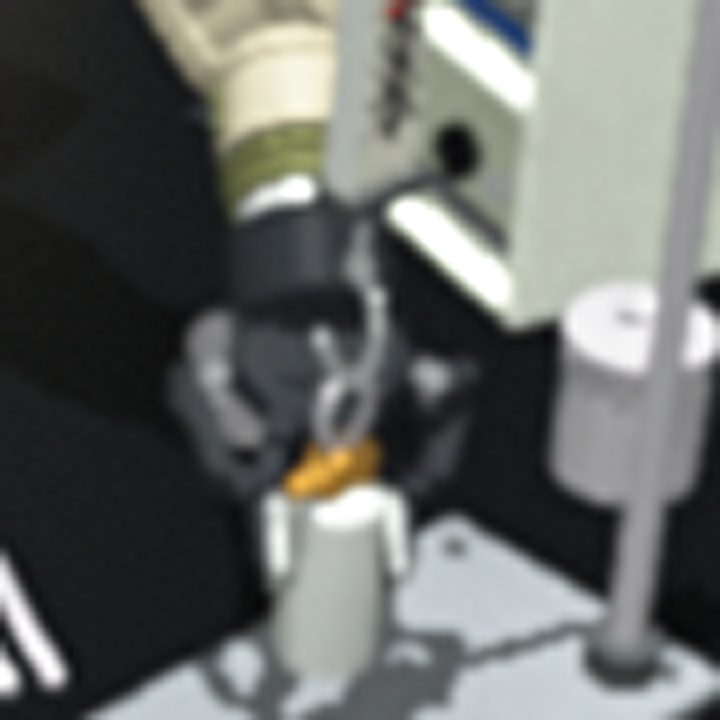

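View pics/b13.png

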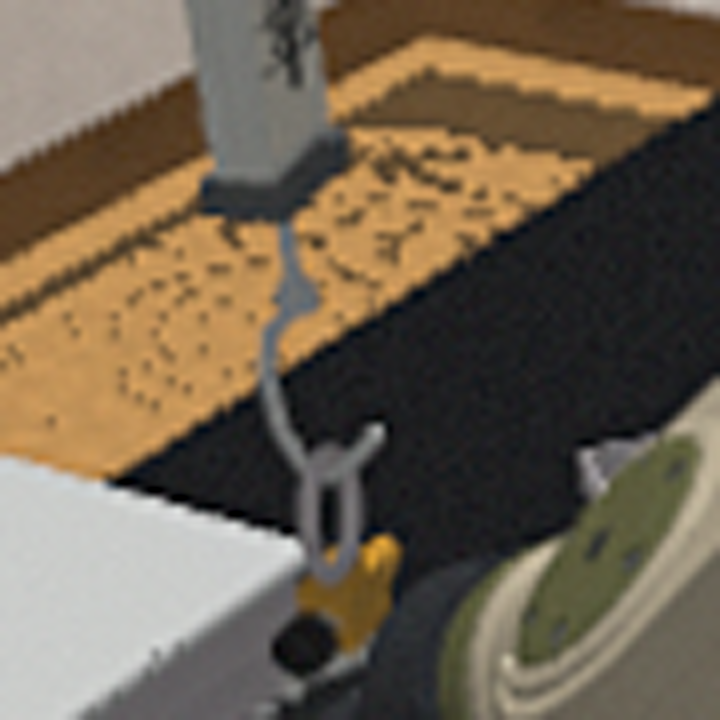

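The eye rests in the seat (side (186,204)) and the cylinder is upright. My lateral nudge was too much, leaving about 2.9 N along tool −y, so I'll take 0.5 mm back.

```bash
python3 -m inch '[[0,-0.05,0,0,0,0,4],[0,0,0,0,0,0,4],[0,0,0,0,0,0,4]]' 50
python3 favg.py 30
```

```text
clock: 25.6
tcp_pos: [0.6116, 0.2119, 0.1201]
orientation: [0.488, 0.182, 0.847, -0.105]
wrist_force: [-1.9, -1.1, -0.2]
finger_gap: 0.0426
tcp [0.6116 0.2119 0.1201] az -24.27 tilt 30.05 yz -0.0001 xz -0.866 q [ 0.541  0.335 -0.82  -0.362 -0.792  0.626] F [-1.95 -1.09 -0.19] t 25.6 gap 0.0426
F [-0.486 -0.187 -0.334] std [0.5  0.8  0.52] sem [0.09 0.15 0.09] M [ 0.326  0.717 -0.057] std [0.029 0.026 0.111] tcp [0.61151 0.21176 0.11998] t 27.1
```

```bash
python3 -m inch '[[0.1,0,0.06,0,0,0,4],[0,0,0,0,0,0,4],[0,0,0,0,0,0,4],[0,0,0,0,0,0,4],[0,0,0,0,0,0,4]]' 50
python3 favg.py 30
```

```text
clock: 27.6
tcp_pos: [0.6115, 0.2116, 0.1188]
orientation: [0.488, 0.182, 0.847, -0.105]
wrist_force: [-1.2, 1.0, 0.2]
finger_gap: 0.0426
tcp [0.6115 0.2116 0.1188] az -24.3 tilt 30.06 yz -0.0005 xz -0.866 q [ 0.541  0.338 -0.821 -0.365 -0.792  0.626] F [-1.24  1.    0.19] t 27.6 gap 0.0426
F [-0.049  1.007  0.04 ] std [0.52 0.53 0.53] sem [0.09 0.1  0.1 ] M [0.334 0.694 0.145] std [0.026 0.028 0.029] tcp [0.61145 0.21162 0.11876] t 29.1
```

```bash
python3 -m inch '[[0,0.01,0,0,0,0,4.2],[0,0,0,0,0,0,4.2],[0,0,0,0,0,0,4.2],[0,0,0,0,0,0,4.2],[0,0,0,0,0,0,4.2]]' 20
python3 favg.py 12
python3 -m inch '[[0,0,0,0,0,0,4.4],[0,0,0,0,0,0,4.5],[0,0,0,0,0,0,4.7],[0,0,0,0,0,0,5],[0,0,0,0,0,0,5.4]]' 20
python3 favg.py 8
python3 - <<'E'
from pl import *
a=vision.read_camera("scene");b=vision.read_camera("side");w=vision.read_camera("wrist")
save(a,"a14.png",(300,165,390,255),8); save(b,"b14.png",(145,145,235,235),8); save(w,"w14.png")
E
```

```text
clock: 29.6
tcp_pos: [0.6114, 0.2117, 0.1187]
orientation: [0.488, 0.182, 0.847, -0.105]
wrist_force: [-0.2, 0.9, 0.1]
finger_gap: 0.0425
tcp [0.6114 0.2117 0.1187] az -24.31 tilt 30.06 yz -0.0006 xz -0.866 q [ 0.541  0.338 -0.821 -0.365 -0.792  0.626] F [-0.16  0.95  0.08] t 29.6 gap 0.0425
F [-0.409  0.503  0.061] std [0.52 0.47 0.55] sem [0.15 0.14 0.16] M [0.321 0.705 0.043] std [0.03  0.019 0.033] tcp [0.61146 0.21165 0.11873] t 30.2
clock: 30.7
tcp_pos: [0.6115, 0.2117, 0.1188]
orientation: [0.488, 0.182, 0.847, -0.105]
wrist_force: [0.1, -0.2, -1.1]
finger_gap: 0.0539
tcp [0.6115 0.2117 0.1188] az -24.31 tilt 30.06 yz -0.0005 xz -0.866 q [ 0.541  0.338 -0.821 -0.365 -0.792  0.626] F [ 0.05 -0.19 -1.11] t 30.7 gap 0.0539
F [ 0.229 -0.342  0.067] std [0.28 0.26 0.7 ] sem [0.1  0.09 0.25] M [0.329 0.696 0.   ] std [0.023 0.04  0.022] tcp [0.61148 0.21168 0.11875] t 31.1
tcp [0.6115 0.2117 0.1187] az -24.3 tilt 30.06 yz -0.0005 xz -0.866 q [ 0.541  0.338 -0.821 -0.365 -0.792  0.626] F [-0.03 -0.67  0.85] t 31.1 gap 0.0538
```

View pics/b14.png

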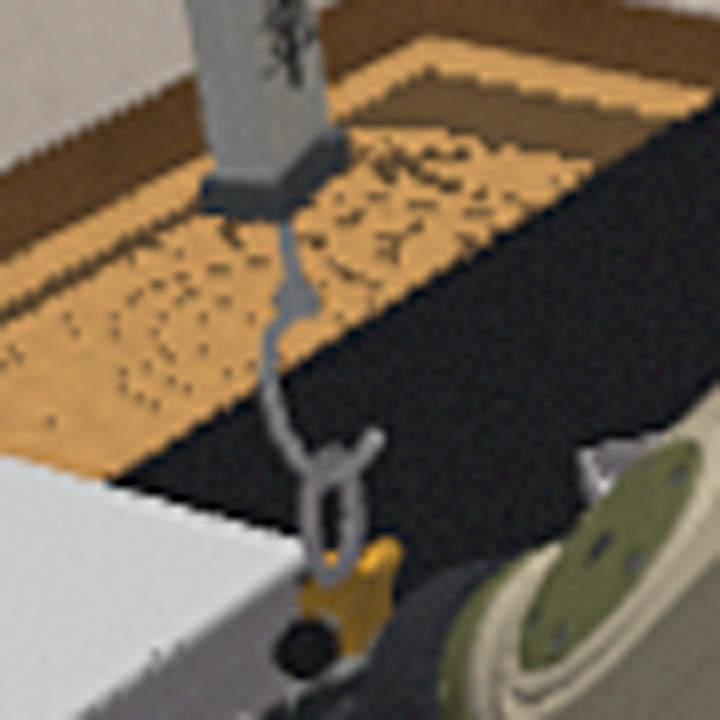

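View pics/w14.png

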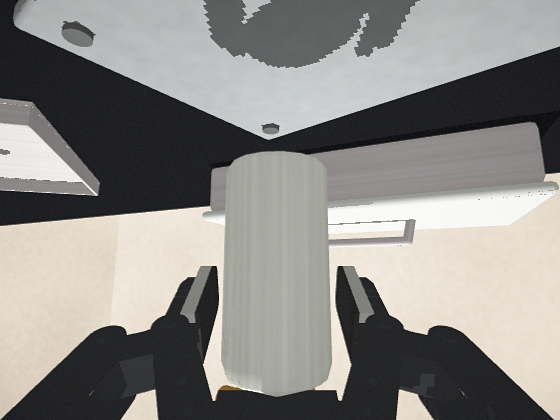

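Released: the wrist view shows the body still at columns 226–328 with a gap to both pads (edges 217 and 337). The side view shows the hook in place (tip row 199.6). I'll open wider and back straight out.

```bash
python3 -m inch '[[0,0,0,0,0,0,6.2],[0,0,0,0,0,0,7],[0,0,0,0,0,0,7.8],[0,0,-0.5,0,0,0,8.4],[0,0,-1,0,0,0,8.4]]' 20
python3 -m inch '[[0,0,-1.5,0,0,0,8.4],[0,0,-2,0,0,0,8.4],[0,0,-2,0,0,0,8.4],[0,0,-2,0,0,0,8.4],[0,0,-2,0,0,0,8.4]]'
python3 -m inch '[[0,0,-2,0,0,0,8.4],[0,0,-1,0,0,0,8.4],[0,0,0,0,0,0,8.4]]'
python3 - <<'E'
from pl import *
b=vision.read_camera("side");w=vision.read_camera("wrist");a=vision.read_camera("scene")
save(a,"a15.png"); save(b,"b15.png",(145,145,235,235),8); save(w,"w15.png")
E
```

```text
clock: 31.75
tcp_pos: [0.5993, 0.2168, 0.1261]
orientation: [0.488, 0.182, 0.847, -0.106]
wrist_force: [-0.1, 0.4, 0.0]
finger_gap: 0.0841
clock: 32.25
tcp_pos: [0.5235, 0.2513, 0.1747]
orientation: [0.488, 0.182, 0.847, -0.105]
wrist_force: [2.0, 0.3, -0.4]
finger_gap: 0.084
clock: 32.55
tcp_pos: [0.5003, 0.2628, 0.1904]
orientation: [0.489, 0.182, 0.847, -0.104]
wrist_force: [0.0, 0.2, 0.6]
finger_gap: 0.0843
tcp [0.5003 0.2628 0.1904] az -24.12 tilt 30.01 yz 0.0012 xz -0.866 q [ 0.774  0.143 -0.761  0.101 -0.937  0.904] F [0.02 0.18 0.61] t 32.55 gap 0.0843
```

View pics/b15.png

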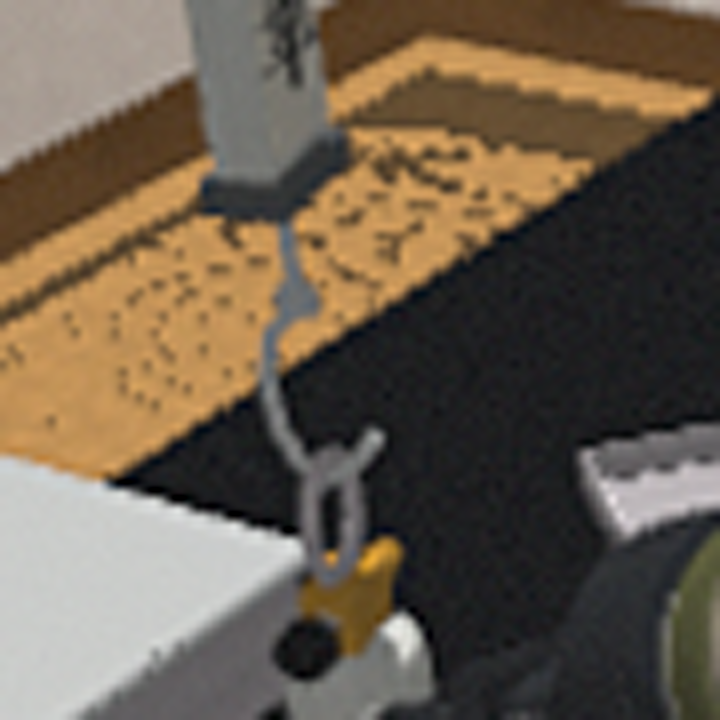

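View pics/w15.png

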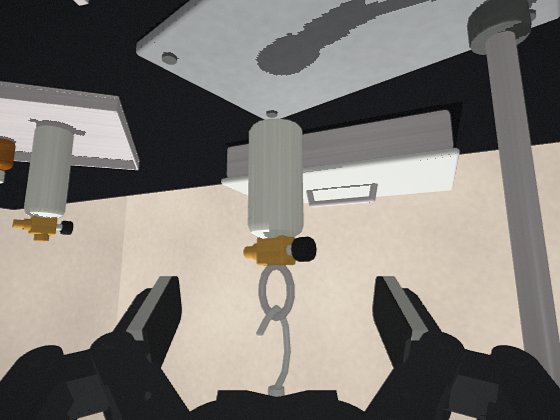

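View pics/a15.png

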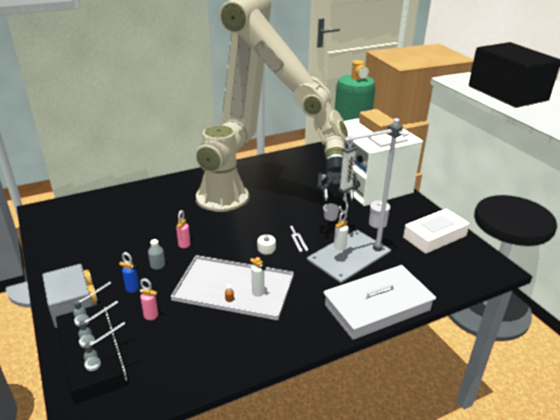

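The wrist view shows the cylinder upright on the hook with the eye in the seat at about (276,312), body at (275,180). In the scene view it hangs at (341,235) and everything else is where it was. I'll check that it's still, then hand in.

```bash
python3 -m inch '[[0,0,-1.5,0,0,0,8.4],[0,0,-1.5,0,0,0,8.4],[0,0,0,0,0,0,8.4],[0,0,0,0,0,0,8.4],[0,0,0,0,0,0,8.4]]'
python3 - <<'E'
from pl import *
i0=cv2.imread("pics/scene0.png")[:,:,::-1].astype(int)
ims=[]
for k in range(10):
    w=vision.read_camera("wrist"); ims.append(w["pixels"][60:400,230:330].astype(int))
print("wrist diffs vs first",[int((abs(x-ims[0]).max(-1)>40).sum()) for x in ims])
a=vision.read_camera("scene"); b=vision.read_camera("side")
d=(abs(a["pixels"].astype(int)-i0).max(-1)>40).astype(np.uint8)
n,l,st,_=cv2.connectedComponentsWithStats(d); print([s.tolist() for s in st[1:] if s[4]>12])
print(get_state()["qvel"].round(3),get_state()["clock"])
workorder.hand_in()
E
```

```text
clock: 33.2
tcp_pos: [0.4777, 0.2718, 0.2033]
orientation: [0.488, 0.182, 0.847, -0.106]
wrist_force: [0.3, 0.1, 0.2]
finger_gap: 0.0841
tcp [0.4777 0.2718 0.2033] az -24.36 tilt 30.07 yz -0.001 xz -0.865 q [ 0.825  0.121 -0.728  0.223 -0.964  0.985] F [0.25 0.07 0.2 ] t 33.2 gap 0.0841
wrist diffs vs first [0, 46, 46, 48, 83, 155, 282, 388, 534, 648]
[[217, 0, 111, 116, 3924], [44, 13, 187, 184, 8816], [74, 64, 9, 3, 14], [311, 71, 19, 13, 34], [305, 89, 21, 34, 456], [55, 99, 8, 11, 29], [322, 103, 25, 77, 1012], [203, 119, 37, 35, 413], [236, 126, 34, 61, 790], [200, 134, 3, 8, 20], [195, 140, 5, 11, 25], [197, 148, 24, 22, 350], [352, 165, 6, 19, 61], [318, 167, 10, 26, 119], [328, 189, 25, 52, 489], [200, 192, 49, 18, 284], [78, 197, 5, 11, 32], [342, 237, 5, 12, 36], [199, 245, 22, 40, 425], [334, 253, 14, 9, 77]]
[ 0.    -0.001  0.    -0.001  0.     0.001] 33.8
the job is handed in; nothing more can be done
```

The gas cylinder with the eye now hangs upright in the hook of the spring scale, and the job is handed in at 33.8 s of the 64 s allowed.

- **Easing on:** I lowered it until the wrist force was about 0 N (0.04 ± 0.1 N) with about 25 mm of stretch, then opened the fingers slowly. In the pictures the hook neither dropped nor sprang up.
- **Weight:** while holding it, the wrist read about 3.8 N, so roughly 0.39 kg. The scale reading will be better than that.
- **Other things:** against the first scene picture, only the arm, its shadow, the cylinder's old place and the stand area changed. Nothing else moved.

**Checks that disagreed:**
- **Hook alignment:** the side camera put the eye 4–5 mm off where the arm's own position said. I trusted the depth readings and the contact force instead.
- **Sideways force:** while it hung but was still gripped, one of my alignment nudges raised the sideways force to about 2.9 N. I took it back before letting go.
- **Stillness:** this is not confirmed. Ten wrist pictures over the last half second differed more and more. I think this was the arm still settling, as it had before, but I did not separate that from a small movement of the cylinder. I took a last side picture but did not compare it.

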